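Let down the flap of the overhead locker with the pull hook

TASK

Take the pull hook from its bench rest, feel for the ring of the eye bolt on the locker's closed flap and put the hook's pin through it, pull the flap off its catch and let it down on the hook until you feel it lie on its rest bar: gently, without letting it drop, leaning on it or straining the eye bolt. Then slip the pin out and lay the pull hook back in the notches of its rest; keep the gripper and arm off the flap, and leave the loose things on the table where they are.

Things in the scene. Friction and masses are not known exactly. Their poses are not given: they have to be found in the camera images.
- pull_hook: Pull hook, loose, 0.22 kg, lying level: square steel bar 10 x 10 mm with a wooden handle 72 long, 22 wide, 28 mm high and, at the far end, a round pin 7 mm thick bent square to one side. Origin on the bar's axis at the handle's middle; x along the bar to the hook end, pin along +y, z up. Bar from x = -77 to +144 mm; pin axis at x = 139.5 mm, z = 0, its tip at y = 39.5 mm. Grip the handle across.
- hook_pin (a point): Middle of the pull hook's pin: x = 139.5, y = 20, z = 0 mm in the pull hook's frame, same axes.
- hook_rest: Bench rest of the pull hook, a fixed dark steel stand: foot plate 124 x 44 mm, two uprights 6 mm thick at x = -54 and +58 mm, either side of the hook's handle, each with a flat-bottomed notch 16 mm wide with flared lips that end 77 mm above the table. Origin under it on the table, x along the lying hook towards its hook end, z up.
- rest_seat (a point): Where the pull hook's origin lies when it is in place in its rest: 64 mm above the table, axes of the rest. The handle has 10 mm of play between the uprights, either way along x.
- locker: Grey steel locker on four legs, fixed, 200 wide, 130 deep, 345 mm high. Origin under its middle on the table; z up, +x to its back: its front faces -x. The flap, 172 wide, 155 high, 10 mm thick, closes the front.
- rest_bracket: Dark steel bracket fixed to the locker below the flap; origin 45 mm in front of the hinge line (-x), 122 mm above the table, locker's axes. On two threaded studs it carries a rubber-sleeved rest bar, 150 x 12 mm, along y, on which the open flap comes to lie. Nuts set its height within 19 mm; not reported: feel for it. The lying flap loads the bar with 5 to 9 N; never let it bear more than 18 N.
- hinge_mid (a point): Middle of the flap's hinge line, which runs along the locker's y at its lower edge: x = -63, y = 0, z = 168 mm in the locker's frame, same axes.
- eye_seat (a point): Where the eye bolt enters the flap's outer face: 110 mm above the hinge line and 5 mm in front of it (-x) when closed, half way along. Turns with the flap; closed, its axes are the locker's. The bolt stands out along -x and carries a steel ring, 12 mm inside, 22 mm outside, 5 mm thick, hole along y. Its centre is 16 to 38 mm out, as the bolt was screwed in and locked: not reported, feel for it.
- flap (a joint): Angle of the flap, rad: 0 shut; grows as its top swings out and down; 1.57 level, the ring then beneath. A spring roller catch holds it shut, about 5 N at the eye, until about 0.1 rad; beyond, its weight (0.3 to 0.5 kg) draws it down: let go, it drops. It lands on the rest bar somewhere from 1.1 to 1.6 rad. Load on the eye bolt at most 10 N, speed at most 2 rad/s.
- tape_roll: Bystander: loose brown roll of tape lying flat, 80 mm across, 20 mm high; origin under its centre.
- coupling_b0: Bystander: loose white metal coupling standing up, 33 mm across, 46 mm high; origin under its centre.
- adapter_b0: Bystander: loose black adapter box, 44 x 91 x 26 mm; origin under its centre, long side along its y.

How it is judged:
By the outcome, as a careful person would: the job done as asked, in the order asked, and still so for the second after the job is handed in, with the robot touching nothing.
It also fails if it takes over 72 s, if anything falls off the work surface, if the arm or the gripper's body presses on something with over 40 N, if the wrist force passes 120 N, or if a joint passes its speed limit or range.

ROBOT

A 6-joint arm with a two-finger parallel gripper is mounted at the origin on a cart in front of the work surface, level with it; the furniture and walls round the work are solid. World frame = base frame: x ahead of the robot, y to its left, z up, the work surface at z = 0. Lengths are in m, angles in rad, forces in N, time in s.
With the tool pointing down it reaches from about 0.275 to 0.825 m from the base axis. Payload 4.9 kg.
Tool frame: the origin (TCP) lies midway between the tips of the shut fingers; the grasp point (between the pads) lies 19 mm behind it; x points along the fingers, z is the direction in which the jaws open and shut, and the axes are right-handed (so a half turn about x gives the same grasp; the last joint's range is limited). The gripper opens to 85 mm and grips with 20 to 120 N. Pads are 22 mm wide; open, the fingers measure 114 mm over their backs; the gripper's body (76 mm by 85 mm) begins 54 mm behind the grasp point. The pads swing forward as they close: fully open they stand 13 mm farther back than shut.
Start: joints at [1.128, 0.326, -0.193, 1.052, 0, 1.437], TCP at [0.167, 0.524, 0.231] pointing down, gripper open.
Joint ranges: [-2.65, 2.65], [-0.97, 1.79], [-1.3, 1.35], [-1.93, 2.1], [-1.47, 1.37], [-3.14, 3.14]. Speed limits (rad/s): [2.57, 2.57, 3.14, 3.14, 3.14, 3.14].

INTERFACE

Orientations are given as a unit quaternion [w, x, y, z].
In Python, from plant import r gives the robot as it stands.
- The arm moves only by the tool jog_arm, never from a script. Its arguments are lists of equal length, an entry for each row: "fingers": the closure, from -1 (fully open) to 1 (shut); "delta_pos": the shift along the world's x, y, z in mm, a list of three; "rotation": the turn, a rotation vector about the world's x, y, z in degrees, a list of three. A call has exactly 8 rows; each row shifts and turns the pose as measured when the row begins; what a row does not reach is not made up. A row lasts 1/12 s, in which the tool goes at most 41.7 mm and 7.16 degrees, less where a joint would pass 70% of its speed; a pose out of reach is approached as far as the arm can. A call with a gripper value outside its range is refused whole. The fingers move at their own pace and stop on an object; "squeeze" is the grip in N (left out, the last holds). Time passes only in rows, so rows that do not move let the fingers close, or fill a call up. It gives the time, the measured TCP pose, the force and the opening at its end, in the units of the state.
- r.get_state(): the state, without advancing time (a new reading comes with each control period).
- r.camera(name): name is "scene" or "top" or "wrist"; returns a dict with "pixels" (480x640x3 uint8, blue, green, red), "range_z" (480x640 float32, m along the optical axis (not along the pixel's ray), 0 where there is no reading), "K" (3x3 intrinsics, pixels), "D" ([k1, k2, p1, p2, k3] as OpenCV has them; the pictures are not rectified), "rvec" (rotation vector, rad) and "tvec" (3), from world to camera coordinates, as OpenCV has them. Camera axes: x right, y down, z forward; pixel columns grow to the right and rows downward; lengths in m; the calibration is good to about 2 mm. A picture is of the moment at which its call begins.
- r.job_done(): hands the job in, once; it reports no verdict.
The state is a dict: "t": time; "qpos": joint angles; "qvel": joint speeds; "joint_torque": joint torques, N m; "eef_pos": TCP position; "eef_rot": TCP orientation; "wrist_force": force on the tool from outside, world axes, zero at the start; "moment": the same for the moment, N m; "grip_width": opening from 0.0 (shut) to 1.0 (fully open).
Only numpy, scipy, OpenCV 4.12 (cv2) and the standard library are available. Lean on these libraries where they do the work, as an engineer would, in place of code of your own. Each camera call takes 0.05 s, during which the arm holds its last target.

## Working session

There is one attempt and no reset: what is moved stays moved. The work goes in short steps, Python scripts to look and compute and a tool call to move; the robot and the scene stay as the last step left them, time stands still between calls to the robot, and variables do not carry over. Pictures are saved under pics/ and viewed, and the job is handed in when it is done.

Besides the shell and the picture viewer there is one more tool, called after "Call:" as name(argument=value, ...) on one line, values as JSON. jog_arm: Moves the arm, as the interface text tells. Its arguments: {"type":"object","properties":{"fingers":{"type":"array","items":{"type":"number"}},"delta_pos":{"type":"array","items":{"type":"array","items":{"type":"number"}}},"rotation":{"type":"array","items":{"type":"array","items":{"type":"number"}}},"squeeze":{"type":"number"}},"required":["fingers","delta_pos","rotation"]}

```bash
ls; mkdir -p pics; python3 - <<'E'
from plant import r
import cv2
s=r.get_state(); print(s)
for n in ["scene","top","wrist"]:
    c=r.camera(n); cv2.imwrite(f"pics/{n}0.png",c["pixels"]); print(n,c["K"],c["D"],c["rvec"],c["tvec"])
E
```

```text
pics
{'t': 0.0, 'qpos': array([ 1.12773475e+00,  3.26965444e-01, -1.93588641e-01,  1.05196138e+00,
       -2.23968448e-05,  1.43662595e+00]), 'qvel': array([-0.00048668, -0.00017395,  0.00110235,  0.00099707,  0.00113431,
        0.00016809]), 'joint_torque': array([ 4.48703686e-04, -4.43400872e+01,  2.62438899e+01,  1.54124200e-02,
       -2.65933040e-04, -2.75689818e-07]), 'eef_pos': array([0.16693465, 0.52345537, 0.23048826]), 'eef_rot': array([ 0.57043387, -0.41742882,  0.57149499,  0.41683553]), 'wrist_force': array([1.15132215, 0.25008047, 0.48112637]), 'moment': array([-0.0373786 ,  0.03835998, -0.00342153]), 'grip_width': 0.9997558214355792}
scene [[440.59590001   0.         314.84483402]
 [  0.         440.59590001 230.6541504 ]
 [  0.           0.           1.        ]] [-0.06104738  0.          0.          0.          0.        ] [ 2.08642409 -1.07338375  0.51060676] [-0.19675516  0.51309591  0.56152306]
top [[502.34276609   0.         314.11141214]
 [  0.         502.34276609 239.6681191 ]
 [  0.           0.           1.        ]] [-0.08430821  0.          0.          0.          0.        ] [ 2.11201958 -2.1570264   0.17374507] [0.17240011 0.56016458 1.11290037]
wrist [[367.35360655   0.         313.82720814]
 [  0.         367.35360655 245.84745809]
 [  0.           0.           1.        ]] [-0.02974433  0.          0.          0.          0.        ] [-2.32252378 -1.69824195 -0.26484796] [-0.54908532 -0.03934013  0.38079328]
```

View pics/scene0.png

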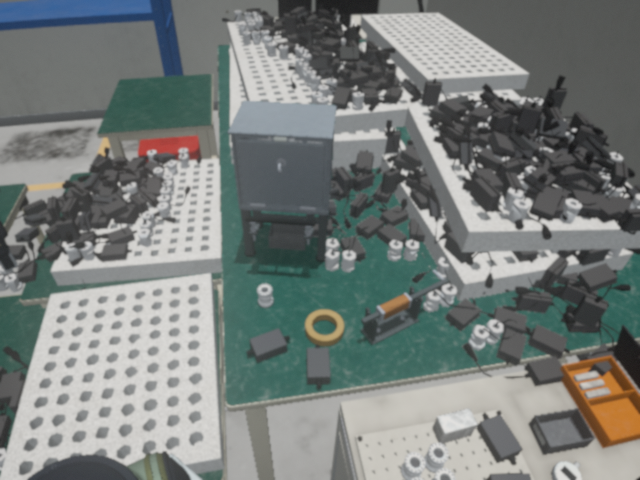

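View pics/top0.png

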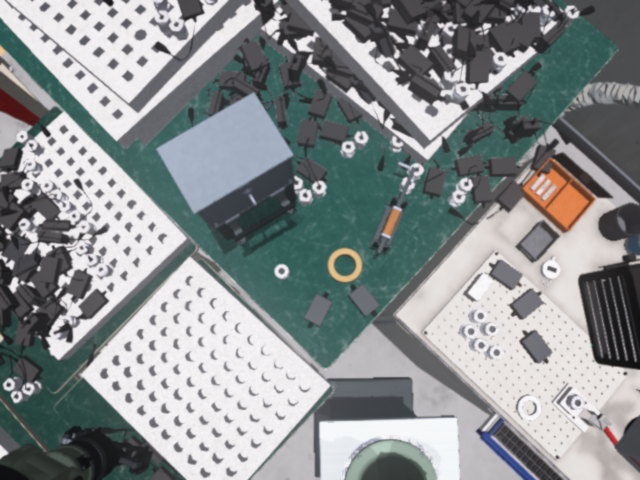

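View pics/wrist0.png

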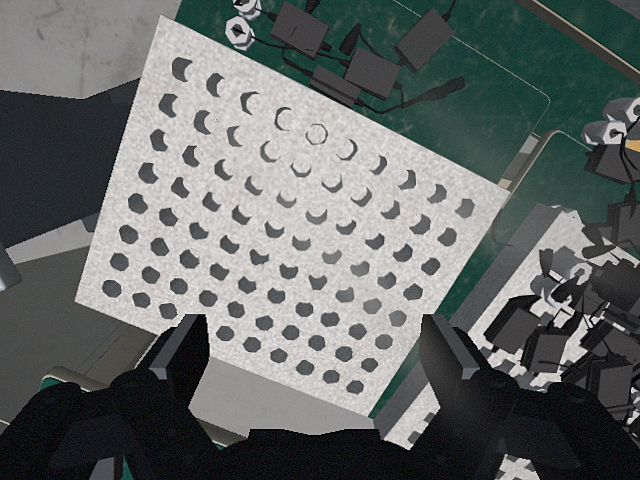

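Scene: the locker is at (285,155) with its eye at (281,163), and the hook's wooden handle is at (395,303). The tape is at (325,327). In the top view, the handle is at (393,222) and the locker roof at (228,155).

```bash
cat > h.py <<'E'
import numpy as np, cv2
from scipy.spatial.transform import Rotation as R
from plant import r
def cam(n):
    c=r.camera(n); c['R']=cv2.Rodrigues(np.array(c['rvec'],float))[0]; c['t']=np.array(c['tvec'],float).ravel(); c['D']=np.array(c['D'],float); return c
def rays(c,uv):
    p=cv2.undistortPoints(np.array(uv,float).reshape(-1,1,2),c['K'],c['D']).reshape(-1,2)
    return np.c_[p,np.ones(len(p))]
def cloud(c):
    v,u=np.mgrid[0:480,0:640]; d=rays(c,np.stack([u,v],-1)); z=np.array(c['range_z']).reshape(-1,1)
    P=(d*z-c['t'])@c['R']; P[z[:,0]==0]=np.nan; return P.reshape(480,640,3)
def onplane(c,uv,z):
    d=rays(c,uv)@c['R']; o=-c['R'].T@c['t']; return o+d*((z-o[2])/d[:,2])[:,None]
def proj(c,P): return cv2.projectPoints(np.array(P,float).reshape(-1,1,3),np.array(c['rvec'],float),c['t'],c['K'],c['D'])[0].reshape(-1,2)
E
python3 - <<'E'
from h import *
for n,(x0,y0,x1,y1) in dict(scene=(230,90,470,400),top=(150,90,430,340)).items():
    c=cam(n); np.savez(f"{n}0.npz",**{k:np.array(v) for k,v in c.items()})
    P=cloud(c); np.save(f"{n}0P.npy",P)
    im=c['pixels'][y0:y1,x0:x1]; s=min(800/im.shape[1],600/im.shape[0]); print(n,s)
    cv2.imwrite(f"pics/{n}z.png",cv2.resize(im,None,fx=s,fy=s,interpolation=cv2.INTER_CUBIC))
    hsv=cv2.cvtColor(c['pixels'],cv2.COLOR_BGR2HSV)
    print("base px",proj(c,[[0,0,0],[.5,0,0],[.5,.3,0]]))
    m=(hsv[...,0]<28)&(hsv[...,1]>110); mm=np.zeros_like(m); mm[y0:y1,x0:x1]=m[y0:y1,x0:x1]
    k,l,st,ce=cv2.connectedComponentsWithStats(mm.astype(np.uint8))
    for i in range(1,k):
        if st[i,4]>60: print(st[i],ce[i],np.nanmedian(P[l==i],0))
    if n=='scene':
        for uv in [(281,163),(270,170),(300,170),(285,120),(250,200),(320,200)]: print(uv,P[uv[1],uv[0]])
    else:
        for uv in [(228,155),(170,153),(253,105),(290,155),(281,271),(318,309),(363,299)]: print(uv,P[uv[1],uv[0]])
E
```

```text
scene 1.935483870967742
base px [[169.48829467 609.71331668]
 [360.16302299 354.76344909]
 [246.53677233 287.82560728]]
[382 296  26  18 262] [395.11832061 304.16793893] [ 0.59521575 -0.01699976  0.07630325]
(281, 163) [0.61617399 0.28108197 0.28048485]
(270, 170) [0.61183352 0.30735594 0.25579728]
(300, 170) [0.64392479 0.25447681 0.25962545]
(285, 120) [0.66858846 0.31001013 0.34427486]
(250, 200) [0.58738232 0.34839145 0.17488201]
(320, 200) [0.66190826 0.21496224 0.18964173]
top 2.4
base px [[390.11006349 486.60388371]
 [382.10611906 267.79775183]
 [256.21428529 270.46468451]]
[383 209  17  26 217] [391.1797235  221.47926267] [ 0.59664249 -0.01481397  0.07776252]
(228, 155) [0.66893665 0.3093034  0.34463462]
(170, 153) [0.67584957 0.41327861 0.34415936]
(253, 105) [0.763279   0.26562281 0.34249642]
(290, 155) [0.66627546 0.1997595  0.34428348]
(281, 271) [0.49450794 0.23893923 0.0290235 ]
(318, 309) [0.40525335 0.15497424 0.02604497]
(363, 299) [0.4257905  0.0508548  0.02828295]
```

View pics/scenez.png

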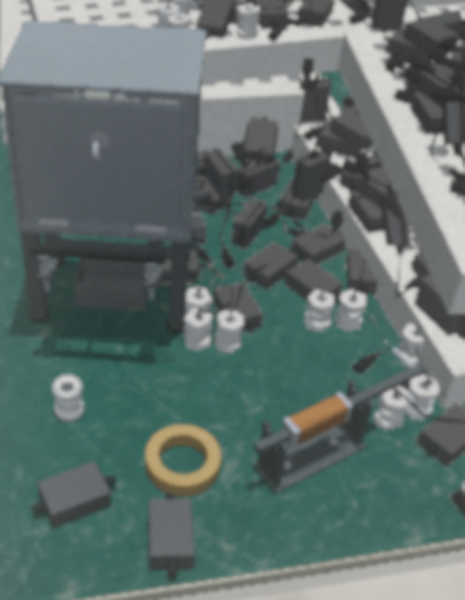

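View pics/topz.png

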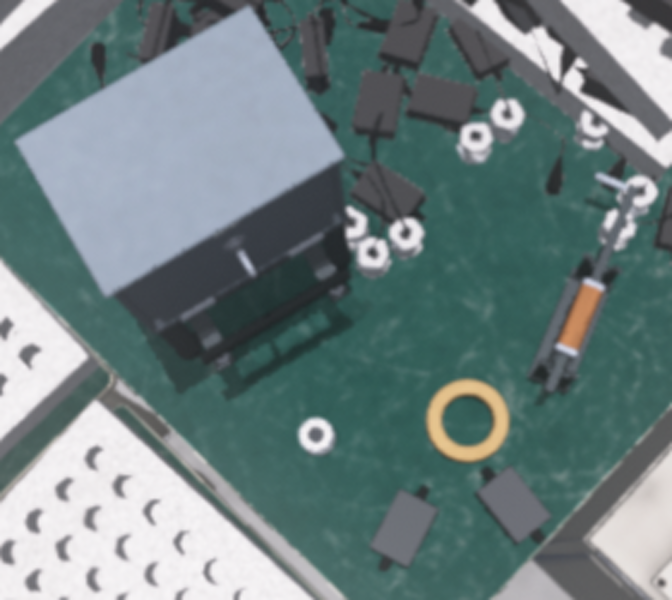

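```bash
python3 - <<'E'
from h import *
def pl(P):
    c=P.mean(0); return c,np.linalg.svd(P-c)[2]
# roof
Pt=np.load('top0P.npy'); Ps=np.load('scene0P.npy')
for nm,P in (('top',Pt),('scene',Ps)):
    m=(abs(P[...,2]-0.345)<.006)&(P[...,0]>.5)&(P[...,0]<.85)&(P[...,1]>.1)&(P[...,1]<.5)
    Q=P[m][:,:2].astype(np.float32); rc=cv2.minAreaRect(Q); print(nm,'roof',len(Q),rc, cv2.boxPoints(rc), P[m][:,2].mean())
# front face from scene
m=np.zeros((480,640),bool); m[145:200,248:270]=1; m[145:200,292:318]=1
Q=Ps[m]; Q=Q[~np.isnan(Q[:,0])]; 
c,v=pl(Q); n=v[2]; print('flap plane',c,n,np.degrees(np.arctan2(n[1],n[0])), np.abs((Q-c)@n).mean())
# handle & bar
for nm,P,(x0,y0,x1,y1) in (('scene',Ps,(355,250,470,350)),('top',Pt,(365,150,430,260))):
    sub=P[y0:y1,x0:x1]; mz=(sub[...,2]>.055)&(sub[...,2]<.09)
    Q=sub[mz]; c,v=pl(Q[:,:2]); d=v[0]; t=(Q[:,:2]-c)@d; print(nm,len(Q),c,d,t.min(),t.max(),np.degrees(np.arctan2(d[1],d[0])))
E
```

```text
top roof 8702 ((0.6768696308135986, 0.3167835474014282), (0.14326469600200653, 0.20463958382606506), 30.40423583984375) [[0.56330466 0.36877897]
 [0.66687226 0.1922822 ]
 [0.7904346  0.26478812]
 [0.686867   0.4412849 ]] 0.34459099884317224
scene roof 3391 ((0.6762446761131287, 0.317647784948349), (0.1458522230386734, 0.20265339314937592), 30.25395393371582) [[0.56219923 0.36843124]
 [0.6643028  0.19337907]
 [0.7902901  0.26686433]
 [0.6881865  0.4419165 ]] 0.3439883005896057
flap plane [0.62479801 0.28304441 0.25253897] [-8.63979920e-01 -5.03525979e-01  5.35396835e-04] -149.76644288103367 0.0010547028975977704
scene 1619 [ 0.67211097 -0.041485  ] [-0.94967794  0.31322806] -0.14707584198630594 0.15812929878003382 161.7461236638806
top 824 [ 0.63676935 -0.03336016] [-0.90040706  0.43504842] -0.15738333353509631 0.11973684509023781 154.21162534463534
```

```bash
python3 - <<'E'
from h import *
s=r.get_state(); w,x,y,z=s['eef_rot']; T=R.from_quat([x,y,z,w]).as_matrix()
print("tool axes (cols)",T.round(3))
c=cam('wrist'); o=-c['R'].T@c['t']; print('cam in tool',T.T@(o-s['eef_pos']),'cam axes in tool',(T.T@c['R'].T).round(3))
print(s['wrist_force'],r.get_state()['t'])
c0=np.array([.5966,-.0155])
for n,zs in (('scene',0),('top',0)):
    P=np.load(n+'0P.npy'); Q=P.reshape(-1,3); Q=Q[~np.isnan(Q[:,0])]
    d=np.array([.95,-.31])
    for it in range(4):
        e=np.array([-d[1],d[0]]); a=(Q[:,:2]-c0)@d; b=(Q[:,:2]-c0)@e
        m=(abs(b)<.010)&(Q[:,2]>.055)&(Q[:,2]<.085)&(((a>.068)&(a<.125)))
        if it==0: m=(abs(b)<.02)&(Q[:,2]>.055)&(Q[:,2]<.085)&(((a>.068)&(a<.125)))
        q=Q[m]; mm=q[:,:2].mean(0)-c0; d=mm/np.linalg.norm(mm)
    print(n,m.sum(),d,np.degrees(np.arctan2(d[1],d[0])),q[:,2].mean())
# fine: orange rect by colour projected on plane z=.078
    f=np.load(n+'0.npz'); c={k:f[k] for k in f}; hsv=cv2.cvtColor(c['pixels'],cv2.COLOR_BGR2HSV)
    m=((hsv[...,0]<28)&(hsv[...,1]>110)).astype(np.uint8); box=(375,290,415,320) if n=='scene' else (375,200,410,245)
    k=np.zeros_like(m);k[box[1]:box[3],box[0]:box[2]]=1; v,u=np.nonzero(m&k)
    W=onplane(c,np.c_[u,v],.078); rc=cv2.minAreaRect((W[:,:2]*1000).astype(np.float32)); print(rc, W.mean(0))
E
```

```text
tool axes (cols) [[-0.    -0.953  0.304]
 [-0.001  0.304  0.953]
 [-1.     0.    -0.001]]
cam in tool [-1.42996734e-01  7.95578046e-02 -4.94297526e-05] cam axes in tool [[ 0.    -0.307  0.952]
 [ 0.    -0.952 -0.307]
 [ 1.     0.001 -0.   ]]
[-0.15746503  1.07396127 -0.34272798] 0.3
scene 138 [ 0.90670396 -0.42176762] -24.94623518257198 0.06659585602587328
((593.6272583007812, -18.003765106201172), (24.80322265625, 56.471675872802734), 64.56219482421875) [ 0.59308353 -0.01746679  0.078     ]
top 107 [ 0.91225137 -0.40963085] -24.18164751352467 0.06823446595002246
((596.78173828125, -14.641908645629883), (19.759891510009766, 57.357696533203125), 65.16551971435547) [ 0.5964398  -0.01459272  0.078     ]
```

```bash
python3 - <<'E'
from h import *
o=[]
for n,(x0,y0) in dict(scene=(255,138),top=(230,175)).items():
    f=np.load(n+'0.npz'); c={k:f[k] for k in f}
    o.append(cv2.resize(c['pixels'][y0:y0+50,x0:x0+50],None,fx=8,fy=8,interpolation=cv2.INTER_CUBIC))
    P=np.load(n+'0P.npy'); nn=np.array([-.864,-.5035]); ey=np.array([-.5035,.864]); L=np.array([.6765,.317])
    sub=P[y0:y0+50,x0:x0+50]; d=(sub[...,:2]-L)@nn*1000; yy=(sub[...,:2]-L)@ey*1000
    m=(d>68+4)&(abs(yy)<30)&(sub[...,2]>.24)&(sub[...,2]<.31)
    v,u=np.nonzero(m)
    for a,b in zip(v,u): print(n,b+x0,a+y0,round(d[a,b]-68,1),round(yy[a,b],1),round(sub[a,b,2]*1000,1))
    for dist in (16,38): 
        p=L+nn*(.068+dist/1000); print('expected',n,proj(c,[*p,.278]))
cv2.imwrite('pics/eye.png',cv2.convertScaleAbs(np.hstack(o),alpha=1.6))
E
```

```text
scene 278 163 16.0 3.0 288.9
scene 279 163 15.6 1.1 288.8
scene 280 163 12.5 -0.4 287.0
scene 278 164 18.5 2.7 288.3
scene 279 164 19.1 0.6 288.8
scene 280 164 16.2 -0.9 287.1
scene 281 164 5.5 -1.1 280.3
scene 278 165 18.2 2.8 285.8
scene 279 165 20.7 0.4 287.6
scene 280 165 10.7 0.1 281.1
scene 281 165 5.5 -1.0 277.9
scene 278 166 22.0 2.3 285.9
scene 279 166 22.3 0.2 286.3
scene 280 166 8.6 0.5 277.4
scene 278 167 23.0 2.2 284.3
scene 279 167 23.3 0.1 284.6
scene 280 167 12.6 -0.1 277.7
scene 277 168 22.6 4.3 281.5
scene 278 168 26.7 1.6 284.4
scene 279 168 24.6 -0.0 283.2
scene 280 168 10.2 0.4 273.7
scene 277 169 23.2 4.3 279.6
scene 278 169 26.3 1.8 281.8
scene 279 169 25.5 -0.1 281.4
scene 280 169 12.2 0.2 272.7
scene 277 170 26.4 3.8 279.4
scene 278 170 24.9 2.1 278.6
scene 279 170 25.4 0.0 279.0
scene 280 170 14.8 -0.2 272.1
scene 278 171 27.2 1.8 277.7
scene 279 171 25.7 0.0 276.9
scene 280 171 17.8 -0.6 271.7
scene 278 172 26.4 2.0 274.8
scene 279 172 25.0 0.2 274.0
scene 280 172 19.7 -0.9 270.6
scene 278 173 26.5 2.1 272.6
scene 279 173 22.7 0.7 270.2
expected scene [[279
[... 499 characters left out ...]
88.2
top 252 198 15.5 -1.0 285.2
top 253 198 17.6 -2.5 289.3
top 251 199 12.6 1.3 272.7
top 252 199 17.6 -0.0 286.9
top 253 199 19.1 -1.6 288.8
top 254 199 19.8 -3.2 287.9
top 252 200 20.2 1.0 290.4
top 253 200 21.0 -0.6 289.6
top 254 200 21.5 -2.2 288.0
top 253 201 21.5 0.3 285.8
top 254 201 23.0 -1.3 287.4
top 255 201 23.9 -2.8 287.1
top 253 202 23.0 1.2 285.3
top 254 202 24.1 -0.3 285.4
top 255 202 24.5 -2.0 283.3
top 254 203 25.6 0.6 285.2
top 255 203 25.7 -1.0 281.7
top 256 203 26.8 -2.6 282.1
top 255 204 27.4 -0.1 282.0
top 256 204 28.5 -1.7 282.3
top 255 205 28.1 0.8 278.4
top 256 205 29.3 -0.8 279.3
expected top [[252.16089401 199.45810742]]
expected top [[258.08170984 209.24277304]]
```

View pics/eye.png

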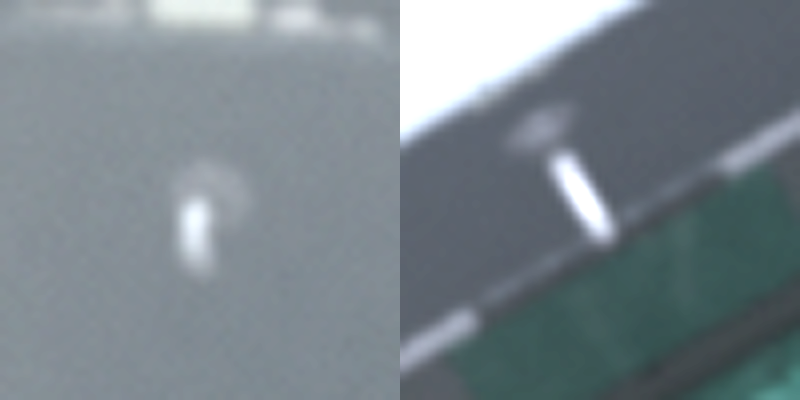

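The eye ring's outer tip is at about top pixel (256,205), roughly 34 mm out from the flap, which puts the ring centre about 23 mm out. Next I move over the hook.

Call:
jog_arm(fingers=[-1, -1, -1, -1, -1, -1, -1, -1], delta_pos=[[25, -32, 0], [25, -32, 0], [25, -32, 0], [25, -32, 0], [25, -32, 0], [25, -32, 0], [25, -32, 0], [25, -32, 0]], rotation=[[0, 0, 0], [0, 0, 0], [0, 0, 0], [0, 0, 0], [0, 0, 0], [0, 0, 0], [0, 0, 0], [0, 0, 0]])

```text
t: 0.97
eef_pos: [0.3669, 0.2647, 0.2307]
eef_rot: [0.568, -0.421, 0.566, 0.423]
wrist_force: [1.2, 0.5, -0.1]
grip_width: 1.003
```

Call:
jog_arm(fingers=[-1, -1, -1, -1, -1, -1, -1, -1], delta_pos=[[25, -32, 0], [25, -32, 0], [25, -32, 0], [25, -32, 0], [25, -32, 0], [25, -32, 0], [25, -32, 0], [25, -32, 0]], rotation=[[0, 0, 0], [0, 0, -3], [0, 0, -4], [0, 0, 0], [0, 0, 0], [0, 0, 0], [0, 0, 0], [0, 0, 0]])

```text
t: 1.63
eef_pos: [0.5694, -0.0004, 0.2321]
eef_rot: [0.596, -0.384, 0.591, 0.385]
wrist_force: [0.5, 1.0, 0.1]
grip_width: 0.999
```

```bash
cat > hook.py <<'E'
from h import *
c=cam('wrist'); s=r.get_state()
import sys
cv2.imwrite(sys.argv[1],c['pixels'])
w,x,y,z=s['eef_rot']; T=R.from_quat([x,y,z,w]).as_matrix(); print('yaw tool y',np.degrees(np.arctan2(T[1,1],T[0,1])),'tilt',T[2].round(3),s['eef_pos'].round(4),s['wrist_force'].round(2),s['qpos'].round(2))
P=cloud(c); hsv=cv2.cvtColor(c['pixels'],cv2.COLOR_BGR2HSV)
m=((hsv[...,0]<20)&(hsv[...,1]>110)&(hsv[...,2]>60)&(P[...,2]>.06)&(P[...,2]<.09)).astype(np.uint8)
k,l,st,ce=cv2.connectedComponentsWithStats(m)
for i in range(1,k):
    if st[i,4]>150:
        v,u=np.nonzero(l==i); W=onplane(c,np.c_[u,v],.078); rc=cv2.minAreaRect((W[:,:2]*1000).astype(np.float32)); print(st[i],rc,W.mean(0),np.median(P[l==i][:,2]))
E
python3 hook.py pics/w1.png
```

```text
yaw tool y 155.53883438819943 tilt [-1.    -0.009  0.004] [ 0.5743 -0.0067  0.2318] [ 5.68 -4.63  0.71] [-0.14  0.36 -0.14  1.06  0.    0.29]
[ 298  225   25   69 1625] ((595.4028930664062, -14.523204803466797), (20.751808166503906, 62.4268798828125), 65.1298599243164) [ 0.5949428  -0.01447779  0.078     ] 0.0779658571882549
```

View pics/w1.png

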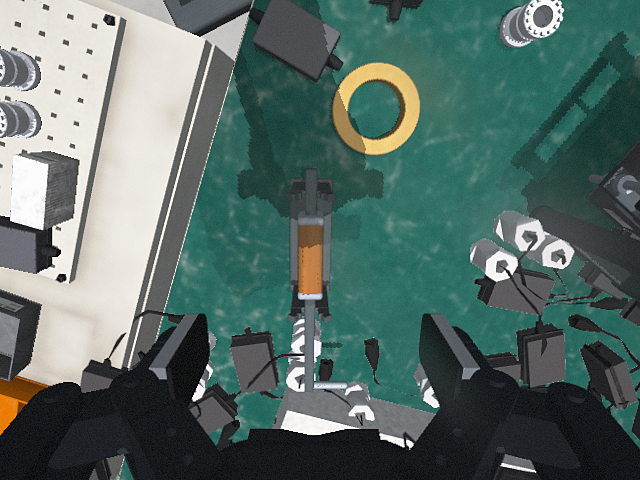

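The wrist view shows the handle's orange band at px (310,260), with clear bench on both sides of it and the pin at (330,386). Descending.

Call:
jog_arm(fingers=[-1, -1, -1, -1, -1, -1, -1, -1], delta_pos=[[21, -8, 0], [0, 0, -30], [0, 0, -30], [0, 0, -30], [0, 0, -30], [0, 0, -20], [0, 0, 0], [0, 0, 0]], rotation=[[0, 0, -0.4], [0, 0, 0], [0, 0, 0], [0, 0, 0], [0, 0, 0], [0, 0, 0], [0, 0, 0], [0, 0, 0]])

```text
t: 2.35
eef_pos: [0.5998, -0.021, 0.0873]
eef_rot: [0.602, -0.381, 0.593, 0.374]
wrist_force: [0.4, -0.2, 0.5]
grip_width: 1.001
```

```bash
python3 hook.py pics/w2.png
```

```text
yaw tool y 154.52104133643795 tilt [-1.    -0.014  0.006] [ 0.5996 -0.0209  0.0874] [-0.05 -0.02 -0.12] [-0.16  0.53 -0.27  0.76  0.    0.29]
[ 298  229   49  126 5701] ((595.4916381835938, -14.783771514892578), (21.093473434448242, 62.91346740722656), 64.91564178466797) [ 0.59376285 -0.01395471  0.078     ] 0.07801008771996444
```

View pics/w2.png

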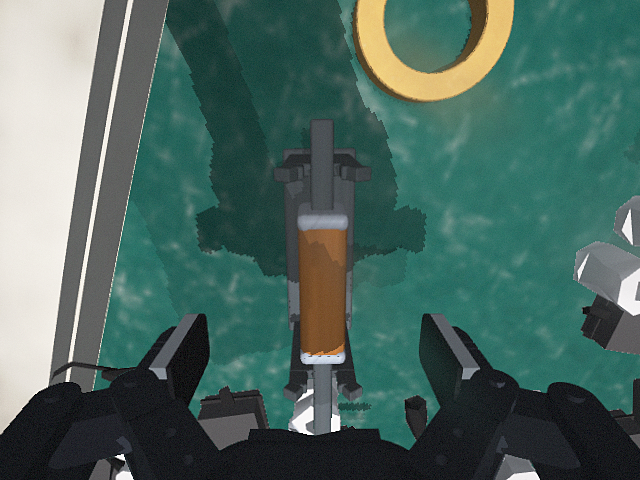

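Call:
jog_arm(fingers=[-1, -1, -1, -1, -1, -1, -1, -1], delta_pos=[[-4, 6, 0], [0, 0, 0], [0, 0, -20], [0, 0, -20], [0, 0, 0], [0, 0, 0], [0, 0, 0], [0, 0, 0]], rotation=[[0, 0.9, 0.5], [0, 0, 0], [0, 0, 0], [0, 0, 0], [0, 0, 0], [0, 0, 0], [0, 0, 0], [0, 0, 0]])

```text
t: 3.07
eef_pos: [0.6042, -0.0138, 0.0599]
eef_rot: [0.6, -0.385, 0.591, 0.377]
wrist_force: [0.4, -0.0, -0.1]
grip_width: 1.005
```

```bash
python3 hook.py pics/w3.png
```

```text
yaw tool y 155.21806129138324 tilt [-1.    -0.018  0.004] [ 0.6045 -0.0139  0.0601] [-0.68 -1.06  0.35] [-0.14  0.57 -0.28  0.7  -0.    0.29]
[ 274  248   58  144 7730] ((595.4244384765625, -14.513076782226562), (21.11920166015625, 62.55134582519531), 65.1097183227539) [ 0.59338845 -0.01351711  0.078     ] 0.07805642733433166
```

Call:
jog_arm(fingers=[-1, -1, -1, -1, -1, -1, -1, -1], delta_pos=[[-9, -1, 0], [0, 0, 0], [0, 0, 0], [0, 0, 0], [0, 0, 0], [0, 0, 0], [0, 0, 0], [0, 0, 0]], rotation=[[0, 1.1, 0], [0, 0, 0], [0, 0, 0], [0, 0, 0], [0, 0, 0], [0, 0, 0], [0, 0, 0], [0, 0, 0]])

```text
t: 3.78
eef_pos: [0.596, -0.0154, 0.063]
eef_rot: [0.595, -0.382, 0.596, 0.38]
wrist_force: [0.7, -0.6, -0.3]
grip_width: 0.997
```

```bash
python3 hook.py pics/w4.png
```

```text
yaw tool y 155.20362172101613 tilt [-1.    -0.002 -0.004] [ 0.5959 -0.0154  0.0629] [ 0.53  1.4  -0.23] [-0.15  0.57 -0.28  0.72 -0.    0.29]
[ 288  262   56  139 7222] ((595.5916748046875, -14.72983169555664), (21.112661361694336, 62.7993278503418), 65.15737915039062) [ 0.59350841 -0.01370422  0.078     ] 0.07805574894757583
```

Call:
jog_arm(fingers=[-1, -1, -1, -1, 1, 1, 1, 1], delta_pos=[[0, 0, -8], [0, 0, -8], [0, 0, 0], [0, 0, 0], [0, 0, 0], [0, 0, 0], [0, 0, 0], [0, 0, 0]], rotation=[[0, 0, 0], [0, 0, 0], [0, 0, 0], [0, 0, 0], [0, 0, 0], [0, 0, 0], [0, 0, 0], [0, 0, 0]], squeeze=110)

```text
t: 4.5
eef_pos: [0.5952, -0.0153, 0.0441]
eef_rot: [0.594, -0.382, 0.597, 0.38]
wrist_force: [-0.8, 0.3, 0.3]
grip_width: 0.454
```

Call:
jog_arm(fingers=[1, 1, 1, 1, 1, 1, 1, 1], delta_pos=[[0, 0, 0], [0, 0, 0], [0, 0, 0], [0, 0, 0], [0, 0, 0], [0, 0, 0], [0, 0, 0], [0, 0, 0]], rotation=[[0, 0, 0], [0, 0, 0], [0, 0, 0], [0, 0, 0], [0, 0, 0], [0, 0, 0], [0, 0, 0], [0, 0, 0]])

```text
t: 5.17
eef_pos: [0.5954, -0.0153, 0.0446]
eef_rot: [0.595, -0.382, 0.597, 0.38]
wrist_force: [-0.8, -0.1, -0.8]
grip_width: 0.243
```

```bash
python3 hook.py pics/w5.png
```

```text
yaw tool y 155.20308182616526 tilt [-1.    -0.001 -0.004] [ 0.5954 -0.0153  0.0446] [-0.18  0.56 -0.51] [-0.15  0.59 -0.3   0.69 -0.    0.29]
[ 282  283   64  152 8720] ((594.996337890625, -15.137428283691406), (21.053951263427734, 62.299659729003906), 65.26700592041016) [ 0.59256232 -0.01399091  0.078     ] 0.07808477991786503
```

View pics/w5.png

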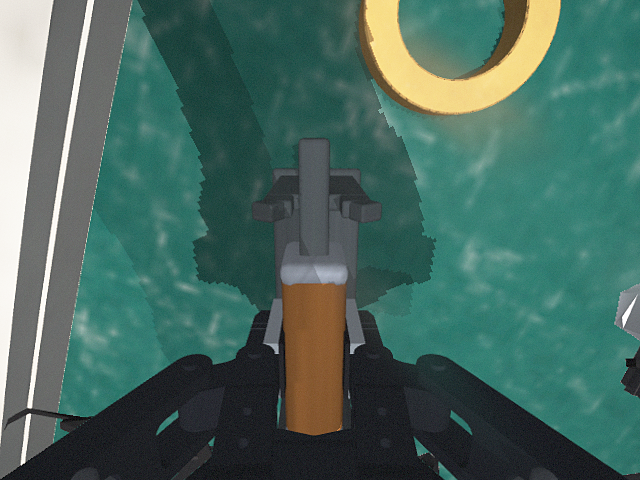

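Call:
jog_arm(fingers=[1, 1, 1, 1, 1, 1, 1, 1], delta_pos=[[0, 0, 8], [0, 0, 20], [0, 0, 35], [0, 0, 35], [0, 0, 35], [0, 0, 35], [0, 0, 35], [0, 0, 15]], rotation=[[0, 0, 0], [0, 0, 0], [0, 0, 0], [0, 0, 0], [0, 0, 0], [0, 0, 0], [0, 0, 0], [0, 0, 0]])

```text
t: 5.88
eef_pos: [0.5853, -0.0138, 0.2673]
eef_rot: [0.59, -0.378, 0.602, 0.384]
wrist_force: [0.5, 1.0, -1.7]
grip_width: 0.244
```

Call:
jog_arm(fingers=[1, 1, 1, 1, 1, 1, 1, 1], delta_pos=[[-6, 14, 0], [-6, 14, 0], [-6, 14, 0], [-6, 14, 0], [-6, 14, 0], [-6, 14, 0], [-6, 14, 0], [-6, 14, 0]], rotation=[[0, 0, 5], [0, 0, 6], [0, 0, 6], [0, 0, 6], [0, 0, 6], [0, 0, 6], [0, 0, 6], [0, 0, 5]])

```text
t: 6.55
eef_pos: [0.5373, 0.099, 0.2786]
eef_rot: [-0.388, 0.591, -0.393, -0.588]
wrist_force: [0.3, 0.8, -1.5]
grip_width: 0.245
```

```bash
cat > st.py <<'E'
from h import *
# current hook state vs ring target; offsets in locker axes
import sys
def rep(C=np.array([.603,.2742,.278])):
    s=r.get_state(); w,x,y,z=s['eef_rot']; T=R.from_quat([x,y,z,w]).as_matrix()
    H=s['eef_pos']-.0194*T[:,0]; pin=H-.1395*T[:,1]+.020*T[:,2]*(1 if T[0,2]*-0.5+T[1,2]*.864>0 else -1)
    a=np.radians(30.23); ex=np.array([np.cos(a),np.sin(a),0]); ey=np.array([-np.sin(a),np.cos(a),0])
    # rotation vector (world, deg) that would make tool exact: x down, y=-ex
    Td=np.c_[[0,0,-1],-ex,np.cross([0,0,-1],-ex)]
    rv=R.from_matrix(Td@T.T).as_rotvec(degrees=True)
    d=pin-C
    print('t %.2f'%s['t'],'TCP',s['eef_pos'].round(4),'pinmid',pin.round(4),'pin-ring locker xyz mm',(1000*np.array([d@ex,d@ey,d[2]])).round(1),'rot needed',rv.round(2),'F',s['wrist_force'].round(2),'M',s['moment'].round(2),'Flocker',np.array([s['wrist_force']@ex,s['wrist_force']@ey]).round(2))
    return s,T,pin
if __name__=='__main__': rep()
E
python3 st.py; python3 -c "
from h import *
c=cam('scene');cv2.imwrite('pics/s2.png',c['pixels'])"; python3 st.py
```

```text
t 6.55 TCP [0.5373 0.099  0.2786] pinmid [0.6579 0.1721 0.2975] pin-ring locker xyz mm [  -4.  -115.9   19.5] rot needed [0.49 0.05 7.21] F [ 0.25  0.83 -1.53] M [-0.02  0.05 -0.01] Flocker [0.64 0.59]
t 6.60 TCP [0.5359 0.1016 0.2788] pinmid [0.6561 0.1753 0.2976] pin-ring locker xyz mm [  -3.9 -112.2   19.6] rot needed [ 0.35 -0.02  6.91] F [-2.6   1.45 -1.65] M [0.17 0.23 0.03] Flocker [-1.52  2.57]
```

View pics/s2.png

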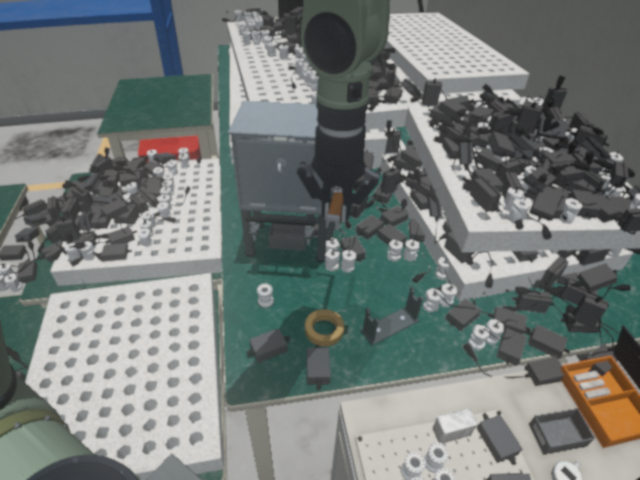

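Call:
jog_arm(fingers=[1, 1, 1, 1, 1, 1, 1, 1], delta_pos=[[-6, 13, -5], [-6, 13, -5], [-6, 13, -5], [-4, 9, -4], [0, 0, 0], [0, 0, 0], [0, 0, 0], [0, 0, 0]], rotation=[[0, 0, 3], [0, 0, 3], [0, 0, 1], [0, 0, 0], [0, 0, 0], [0, 0, 0], [0, 0, 0], [0, 0, 0]])

```text
t: 7.27
eef_pos: [0.5116, 0.1509, 0.2616]
eef_rot: [-0.349, 0.615, -0.353, -0.612]
wrist_force: [0.7, 0.4, -2.2]
grip_width: 0.24
```

```bash
python3 st.py; python3 - <<'E'
from h import *
for n in ('scene','top'):
    c=cam(n)
    cv2.imwrite(f'pics/{n}3.png',c['pixels'])
    x0,y0=(245,130) if n=='scene' else (220,165)
    cv2.imwrite(f'pics/{n}3z.png',cv2.convertScaleAbs(cv2.resize(c['pixels'][y0:y0+75,x0:x0+100],None,fx=8,fy=8,interpolation=cv2.INTER_CUBIC),alpha=1.5))
E
python3 st.py
```

```text
t 7.27 TCP [0.5116 0.1509 0.2616] pinmid [0.6217 0.239  0.2804] pin-ring locker xyz mm [ -1.5 -39.9   2.4] rot needed [ 0.46  0.05 -0.22] F [ 0.71  0.36 -2.22] M [ 0.03  0.03 -0.01] Flocker [ 0.8  -0.05]
t 7.37 TCP [0.5118 0.1509 0.2616] pinmid [0.6219 0.2389 0.2804] pin-ring locker xyz mm [ -1.4 -40.    2.4] rot needed [ 0.45  0.06 -0.21] F [ 0.38  0.04 -2.28] M [-0.01  0.06 -0.  ] Flocker [ 0.35 -0.16]
```

View pics/scene3z.png

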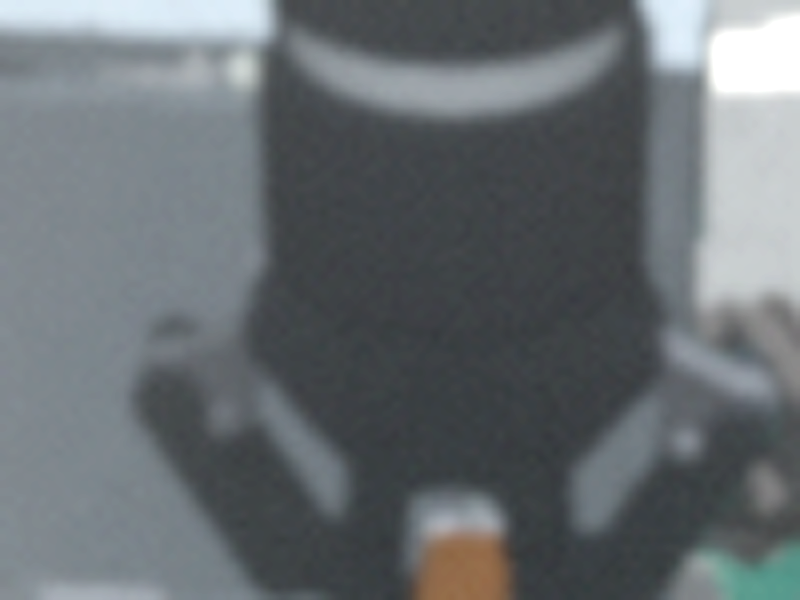

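View pics/top3z.png

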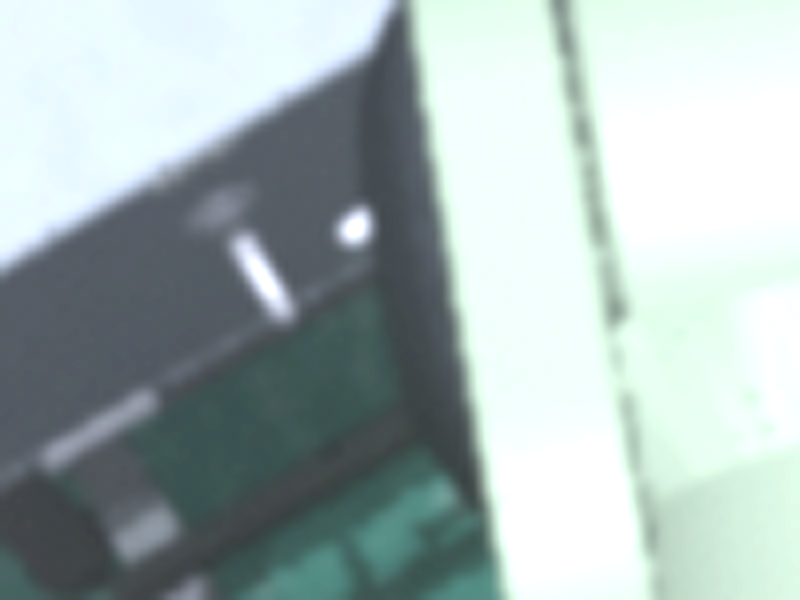

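```bash
cat > topm.py <<'E'
from h import *
import sys
a=np.radians(30.23); ex=np.array([np.cos(a),np.sin(a)]); ey=np.array([-np.sin(a),np.cos(a)])
def blobs(c,zr,zp,x0=240,y0=180,w=60,h=40,th=120):
    g=cv2.cvtColor(c['pixels'],cv2.COLOR_BGR2GRAY).astype(float)
    sub=cv2.resize(g[y0:y0+h,x0:x0+w],None,fx=8,fy=8,interpolation=cv2.INTER_CUBIC)
    m=(sub>th).astype(np.uint8); k,l,st,ce=cv2.connectedComponentsWithStats(m)
    for i in range(1,k):
        if 60<st[i,4]<6000:
            uv=(ce[i]+.5)/8-.5+[x0,y0]; v,u=np.nonzero(l==i)
            print(st[i],uv.round(2),'ring-plane',onplane(c,uv,zr)[0].round(4),'pin-plane',onplane(c,uv,zp)[0].round(4),'locker rel C mm',[ (1000*np.array([(onplane(c,uv,zz)[0][:2]-[.603,.2742])@ex,(onplane(c,uv,zz)[0][:2]-[.603,.2742])@ey])).round(1) for zz in (zr,zp)])
    return sub
if __name__=='__main__':
    c=cam('top'); blobs(c,.278,float(sys.argv[1]))
    o=-c['R'].T@c['t']; print('cam',o)
E
python3 topm.py .2804; python3 st.py
```

```text
[   0    0   86   52 2606] [243.36 181.85] ring-plane [0.6384 0.2914 0.278 ] pin-plane [0.6377 0.291  0.2804] locker rel C mm [array([39.3, -3. ]), array([38.5, -3. ])]
[179  91  31  33 788] [263.92 193.01] ring-plane [0.6158 0.2526 0.278 ] pin-plane [0.6152 0.2524 0.2804] locker rel C mm [array([  0.2, -25.1]), array([ -0.4, -25. ])]
[  75  118   54   77 1804] [252.23 199.  ] ring-plane [0.6048 0.2746 0.278 ] pin-plane [0.6042 0.2743 0.2804] locker rel C mm [array([ 1.7, -0.6]), array([ 1.1, -0.5])]
cam [0.37377052 0.16012567 1.19025575]
t 7.42 TCP [0.5117 0.1509 0.2615] pinmid [0.6218 0.239  0.2803] pin-ring locker xyz mm [ -1.5 -39.9   2.3] rot needed [ 0.45  0.06 -0.22] F [-0.32 -0.34 -1.45] M [-0.05  0.03 -0.01] Flocker [-0.45 -0.13]
```

Call:
jog_arm(fingers=[1, 1, 1, 1, 1, 1, 1, 1], delta_pos=[[1.8, 1.1, -3], [0, 0, 0], [-3, 5, 0], [-3, 5, 0], [0, 0, 0], [0, 0, 0], [0, 0, 0], [0, 0, 0]], rotation=[[0.45, 0, -0.2], [0, 0, 0], [0, 0, 0], [0, 0, 0], [0, 0, 0], [0, 0, 0], [0, 0, 0], [0, 0, 0]])

```text
t: 8.08
eef_pos: [0.5074, 0.1624, 0.2582]
eef_rot: [-0.353, 0.613, -0.352, -0.613]
wrist_force: [0.7, 0.2, -1.0]
grip_width: 0.243
```

```bash
python3 st.py; python3 topm.py .278; python3 st.py
```

```text
t 8.08 TCP [0.5074 0.1624 0.2582] pinmid [0.618  0.2497 0.2778] pin-ring locker xyz mm [  0.7 -28.7  -0.2] rot needed [-0.04  0.06  0.1 ] F [ 0.67  0.2  -1.  ] M [ 0.03  0.03 -0.  ] Flocker [ 0.68 -0.16]
[   0    0   86   52 2621] [243.38 181.85] ring-plane [0.6384 0.2914 0.278 ] pin-plane [0.6384 0.2914 0.278 ] locker rel C mm [array([39.2, -3. ]), array([39.2, -3. ])]
[  75  118   54   77 1829] [252.25 199.02] ring-plane [0.6048 0.2745 0.278 ] pin-plane [0.6048 0.2745 0.278 ] locker rel C mm [array([ 1.7, -0.6]), array([ 1.7, -0.6])]
cam [0.37377052 0.16012567 1.19025575]
t 8.13 TCP [0.5075 0.1624 0.2582] pinmid [0.6181 0.2497 0.2778] pin-ring locker xyz mm [  0.7 -28.8  -0.2] rot needed [-0.05  0.05  0.11] F [-0.12 -0.16 -1.88] M [-0.04  0.02  0.04] Flocker [-0.19 -0.08]
```

```bash
python3 - <<'E'
from h import *
c=cam('top');x0,y0=230,175
cv2.imwrite('pics/t4.png',cv2.convertScaleAbs(cv2.resize(c['pixels'][y0:y0+40,x0:x0+50],None,fx=15,fy=15,interpolation=cv2.INTER_CUBIC),alpha=2))
E
```

```text
(no output)
```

View pics/t4.png

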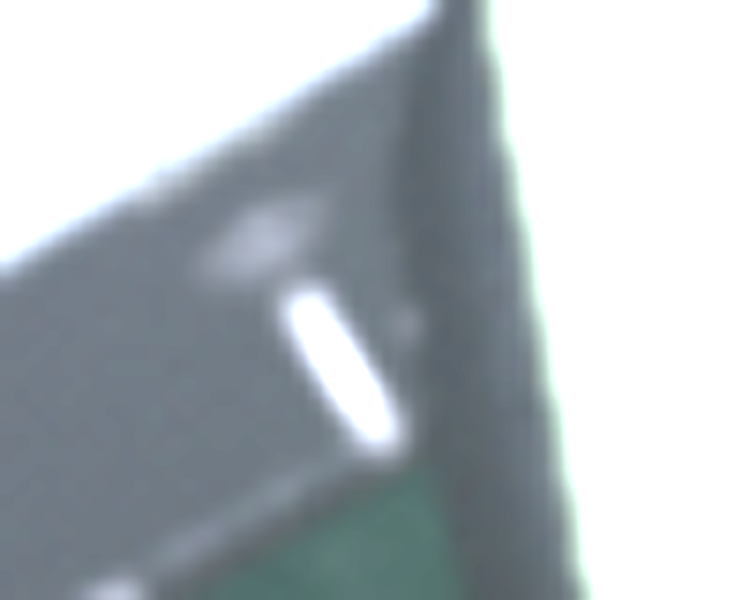

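Call:
jog_arm(fingers=[1, 1, 1, 1, 1, 1, 1, 1], delta_pos=[[-1, 1.7, 0], [-1, 1.7, 0], [-1, 1.7, 0], [-1, 1.7, 0], [-0.5, 0.9, 0], [0, 0, 0], [0, 0, 0], [0, 0, 0]], rotation=[[0, 0, 0], [0, 0, 0], [0, 0, 0], [0, 0, 0], [0, 0, 0], [0, 0, 0], [0, 0, 0], [0, 0, 0]])

```text
t: 8.85
eef_pos: [0.5026, 0.1708, 0.2583]
eef_rot: [-0.353, 0.613, -0.352, -0.613]
wrist_force: [-0.1, -0.3, -1.9]
grip_width: 0.241
```

```bash
python3 st.py; python3 topm.py .278; python3 st.py
```

```text
t 8.85 TCP [0.5026 0.1708 0.2583] pinmid [0.6132 0.2581 0.2779] pin-ring locker xyz mm [  0.7 -19.   -0.1] rot needed [-0.05  0.07  0.12] F [-0.1  -0.28 -1.92] M [ 0.01  0.   -0.05] Flocker [-0.23 -0.19]
[   0    0   80   52 2594] [243.26 181.9 ] ring-plane [0.6383 0.2916 0.278 ] pin-plane [0.6383 0.2916 0.278 ] locker rel C mm [array([39.3, -2.8]), array([39.3, -2.8])]
cam [0.37377052 0.16012567 1.19025575]
t 8.90 TCP [0.5026 0.1708 0.2583] pinmid [0.6132 0.258  0.2779] pin-ring locker xyz mm [  0.7 -19.1  -0.1] rot needed [-0.05  0.06  0.12] F [-0.53 -0.47 -2.62] M [0.01 0.06 0.01] Flocker [-0.69 -0.14]
```

Call:
jog_arm(fingers=[1, 1, 1, 1, 1, 1, 1, 1], delta_pos=[[-1, 1.7, 0], [-1, 1.7, 0], [-1, 1.7, 0], [-1, 1.7, 0], [-1, 1.7, 0], [0, 0, 0], [0, 0, 0], [0, 0, 0]], rotation=[[0, 0, 0], [0, 0, 0], [0, 0, 0], [0, 0, 0], [0, 0, 0], [0, 0, 0], [0, 0, 0], [0, 0, 0]])

```text
t: 9.57
eef_pos: [0.497, 0.1802, 0.2583]
eef_rot: [-0.353, 0.613, -0.353, -0.613]
wrist_force: [0.4, 0.2, -1.1]
grip_width: 0.242
```

```bash
python3 st.py; python3 - <<'E'
from h import *
o=[]
for n,(x0,y0) in dict(top=(230,180),scene=(250,140)).items():
    c=cam(n)
    o.append(cv2.convertScaleAbs(cv2.resize(c['pixels'][y0:y0+50,x0:x0+40],None,fx=10,fy=10,interpolation=cv2.INTER_CUBIC),alpha=2))
cv2.imwrite('pics/t5.png',np.hstack(o))
E
python3 st.py
```

```text
t 9.57 TCP [0.497  0.1802 0.2583] pinmid [0.6076 0.2675 0.2779] pin-ring locker xyz mm [ 0.6 -8.1 -0.1] rot needed [-0.05  0.06  0.12] F [ 0.38  0.23 -1.14] M [-0.01  0.1   0.04] Flocker [0.44 0.01]
t 9.67 TCP [0.497  0.1802 0.2583] pinmid [0.6077 0.2674 0.2779] pin-ring locker xyz mm [ 0.6 -8.2 -0.1] rot needed [-0.05  0.06  0.13] F [-0.54  0.11 -2.39] M [0.01 0.07 0.02] Flocker [-0.41  0.36]
```

View pics/t5.png

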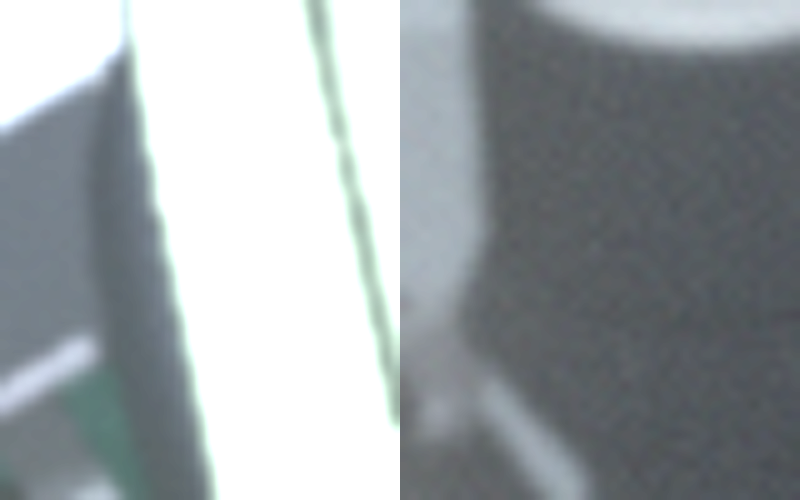

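Call:
jog_arm(fingers=[1, 1, 1, 1, 1, 1, 1, 1], delta_pos=[[-1, 1.7, 0], [-1, 1.7, 0], [-1, 1.7, 0], [-0.5, 0.9, 0], [0, 0, 0], [0, 0, 0], [0, 0, 0], [0, 0, 0]], rotation=[[0, 0, 0], [0, 0, 0], [0, 0, 0], [0, 0, 0], [0, 0, 0], [0, 0, 0], [0, 0, 0], [0, 0, 0]])

```text
t: 10.33
eef_pos: [0.4932, 0.1867, 0.2583]
eef_rot: [-0.354, 0.613, -0.353, -0.612]
wrist_force: [0.6, -0.0, -2.3]
grip_width: 0.242
```

```bash
cat > fm.py <<'E'
from h import *
import st,sys
a=np.radians(30.23); ex=np.array([np.cos(a),np.sin(a),0]); ey=np.array([-np.sin(a),np.cos(a),0])
F=[];M=[];Q=[]
for i in range(int(sys.argv[1])):
    r.camera('top'); s=r.get_state(); f=s['wrist_force']; F.append([f@ex,f@ey,f[2]]); m=s['moment']; M.append([m@ex,m@ey,m[2]]); Q.append(s['joint_torque'])
F=np.array(F);M=np.array(M)
print('F locker mean',F.mean(0).round(2),'sd',F.std(0).round(2),'M',M.mean(0).round(3),'sd',M.std(0).round(3)); print('tq',np.mean(Q,0).round(3),np.std(Q,0).round(3))
st.rep()
E
python3 fm.py 6
```

```text
F locker mean [ 0.04 -0.27 -1.85] sd [0.27 0.5  0.5 ] M [-0.006  0.067 -0.014] sd [0.025 0.025 0.021]
tq [ 1.7000e-02 -4.2646e+01  2.7532e+01 -5.3000e-02  1.7000e-02  0.0000e+00] [0.008 0.003 0.002 0.    0.001 0.   ]
t 10.63 TCP [0.4932 0.1867 0.2583] pinmid [0.6039 0.274  0.2779] pin-ring locker xyz mm [ 0.7 -0.7 -0.1] rot needed [-0.05  0.07  0.14] F [ 0.32 -0.96 -2.54] M [-0.01  0.02 -0.01] Flocker [-0.2 -1. ]
```

Call:
jog_arm(fingers=[1, 1, 1, 1, 1, 1, 1, 1], delta_pos=[[0, 0, 0.5], [0, 0, 0.5], [0, 0, 0.5], [0, 0, 0], [0, 0, 0], [0, 0, 0], [0, 0, 0], [0, 0, 0]], rotation=[[0, 0, 0], [0, 0, 0], [0, 0, 0], [0, 0, 0], [0, 0, 0], [0, 0, 0], [0, 0, 0], [0, 0, 0]])

```text
t: 11.3
eef_pos: [0.4931, 0.1866, 0.2598]
eef_rot: [-0.353, 0.613, -0.353, -0.613]
wrist_force: [-0.9, 0.5, -2.1]
grip_width: 0.24
```

```bash
python3 fm.py 2
```

```text
F locker mean [-0.42 -0.04 -1.82] sd [0.23 0.47 0.36] M [0.001 0.075 0.024] sd [0.009 0.024 0.034]
tq [ 3.0000e-03 -4.2692e+01  2.7636e+01 -7.9000e-02  2.6000e-02  1.0000e-03] [0.001 0.001 0.001 0.    0.    0.   ]
t 11.40 TCP [0.4931 0.1866 0.2598] pinmid [0.6038 0.2738 0.2794] pin-ring locker xyz mm [ 0.4 -0.7  1.4] rot needed [-0.04  0.04  0.15] F [-0.39  0.27 -2.18] M [-0.06  0.08 -0.01] Flocker [-0.2   0.43]
```

Call:
jog_arm(fingers=[1, 1, 1, 1, 1, 1, 1, 1], delta_pos=[[0, 0, 0.5], [0, 0, 0.5], [0, 0, 0], [0, 0, 0], [0, 0, 0], [0, 0, 0], [0, 0, 0], [0, 0, 0]], rotation=[[0, 0, 0], [0, 0, 0], [0, 0, 0], [0, 0, 0], [0, 0, 0], [0, 0, 0], [0, 0, 0], [0, 0, 0]])

```text
t: 12.07
eef_pos: [0.4927, 0.1864, 0.2606]
eef_rot: [0.353, -0.612, 0.353, 0.613]
wrist_force: [-0.3, 0.4, -2.5]
grip_width: 0.245
```

```bash
python3 fm.py 2
```

```text
F locker mean [-0.13  0.55 -2.42] sd [0.05 0.05 0.17] M [-0.048  0.119  0.001] sd [0.01  0.021 0.009]
tq [ 1.7000e-02 -4.2876e+01  2.7840e+01 -1.4100e-01  5.5000e-02  1.0000e-03] [0.001 0.001 0.    0.    0.    0.   ]
t 12.17 TCP [0.4927 0.1864 0.2606] pinmid [0.6034 0.2736 0.28  ] pin-ring locker xyz mm [ 0.  -0.7  2. ] rot needed [-0.01 -0.02  0.15] F [-0.37  0.48 -2.24] M [-0.1   0.1   0.01] Flocker [-0.08  0.6 ]
```

Call:
jog_arm(fingers=[1, 1, 1, 1, 1, 1, 1, 1], delta_pos=[[0.4, 0.2, -1.2], [0, 0, -1.2], [0, 0, 0], [-0.9, -0.5, 0], [-0.9, -0.5, 0], [0, 0, 0], [0, 0, 0], [0, 0, 0]], rotation=[[0, 0, 0], [0, 0, 0], [0, 0, 0], [0, 0, 0], [0, 0, 0], [0, 0, 0], [0, 0, 0], [0, 0, 0]])

```text
t: 12.83
eef_pos: [0.4916, 0.1857, 0.2583]
eef_rot: [-0.354, 0.613, -0.353, -0.612]
wrist_force: [-0.7, 0.1, -2.2]
grip_width: 0.243
```

```bash
python3 fm.py 2
```

```text
F locker mean [ 0.6  -0.75 -2.03] sd [0.48 0.08 0.04] M [-0.038  0.029  0.013] sd [0.011 0.017 0.019]
tq [-2.0000e-03 -4.2431e+01  2.7498e+01 -4.9000e-02  1.7000e-02 -0.0000e+00] [0.    0.026 0.005 0.003 0.    0.   ]
t 12.93 TCP [0.4916 0.1857 0.2583] pinmid [0.6023 0.2729 0.2778] pin-ring locker xyz mm [-1.3 -0.8 -0.2] rot needed [-0.04  0.05  0.15] F [ 0.44 -0.52 -2.07] M [-0.05 -0.01  0.03] Flocker [ 0.12 -0.67]
```

Call:
jog_arm(fingers=[1, 1, 1, 1, 1, 1, 1, 1], delta_pos=[[-0.9, -0.5, 0], [0, 0, 0], [-0.4, -0.2, 0], [0, 0, 0], [0, 0, 0], [0, 0, 0], [0, 0, 0], [0, 0, 0]], rotation=[[0, 0, 0], [0, 0, 0], [0, 0, 0], [0, 0, 0], [0, 0, 0], [0, 0, 0], [0, 0, 0], [0, 0, 0]])

```text
t: 13.6
eef_pos: [0.4902, 0.1849, 0.2584]
eef_rot: [-0.354, 0.613, -0.353, -0.612]
wrist_force: [-0.3, 0.8, -1.0]
grip_width: 0.241
```

```bash
python3 fm.py 2
```

```text
F locker mean [ 0.39 -0.14 -1.91] sd [0.27 0.01 0.54] M [0.007 0.053 0.002] sd [0.001 0.021 0.007]
tq [ 1.0000e-03 -4.2276e+01  2.7513e+01 -5.1000e-02  1.7000e-02 -0.0000e+00] [0.    0.    0.002 0.001 0.    0.   ]
t 13.70 TCP [0.4903 0.185  0.2584] pinmid [0.6009 0.2722 0.2779] pin-ring locker xyz mm [-2.8 -0.7 -0.1] rot needed [-0.05  0.06  0.15] F [ 0.64  0.22 -1.37] M [-0.03  0.07  0.01] Flocker [ 0.66 -0.13]
```

Call:
jog_arm(fingers=[1, 1, 1, 1, 1, 1, 1, 1], delta_pos=[[-0.9, -0.5, 0], [0, 0, 0], [-0.4, -0.2, 0], [0, 0, 0], [0, 0, 0], [0, 0, 0], [0, 0, 0], [0, 0, 0]], rotation=[[0, 0, 0], [0, 0, 0], [0, 0, 0], [0, 0, 0], [0, 0, 0], [0, 0, 0], [0, 0, 0], [0, 0, 0]])

```text
t: 14.37
eef_pos: [0.489, 0.1843, 0.2584]
eef_rot: [-0.354, 0.613, -0.353, -0.612]
wrist_force: [-0.7, -0.4, -1.9]
grip_width: 0.244
```

```bash
python3 fm.py 2
```

```text
F locker mean [ 0.04  0.73 -2.25] sd [0.51 0.33 0.11] M [-0.012  0.035  0.001] sd [0.041 0.006 0.001]
tq [-9.0000e-03 -4.2153e+01  2.7461e+01  4.0000e-03  8.0000e-03 -4.0000e-03] [0.    0.001 0.    0.    0.    0.   ]
t 14.47 TCP [0.489  0.1842 0.2584] pinmid [0.5996 0.2714 0.278 ] pin-ring locker xyz mm [-4.3 -0.7 -0. ] rot needed [-0.05  0.07  0.15] F [-0.06  1.19 -2.35] M [-0.07  0.01 -0.  ] Flocker [0.55 1.06]
```

Call:
jog_arm(fingers=[1, 1, 1, 1, 1, 1, 1, 1], delta_pos=[[-0.9, -0.5, 0], [0, 0, 0], [-0.4, -0.2, 0], [0, 0, 0], [0, 0, 0], [0, 0, 0], [0, 0, 0], [0, 0, 0]], rotation=[[0, 0, 0], [0, 0, 0], [0, 0, 0], [0, 0, 0], [0, 0, 0], [0, 0, 0], [0, 0, 0], [0, 0, 0]])

```text
t: 15.13
eef_pos: [0.4886, 0.1841, 0.2583]
eef_rot: [-0.354, 0.613, -0.352, -0.612]
wrist_force: [1.5, 2.1, -2.4]
grip_width: 0.239
```

```bash
python3 fm.py 2
```

```text
F locker mean [ 0.99 -0.06 -2.42] sd [0.23 0.1  0.14] M [-0.008 -0.102 -0.021] sd [0.013 0.004 0.002]
tq [-1.3600e-01 -4.2449e+01  2.7176e+01  4.0400e-01 -7.7000e-02 -2.3000e-02] [0.001 0.002 0.002 0.    0.    0.   ]
t 15.23 TCP [0.4886 0.184  0.2583] pinmid [0.5992 0.2712 0.2782] pin-ring locker xyz mm [-4.8 -0.7  0.2] rot needed [-0.12  0.17  0.15] F [ 1.13  0.48 -2.56] M [ 0.03 -0.1  -0.02] Flocker [ 1.22 -0.16]
```

```bash
cat > arc.py <<'E'
from h import *
import st,sys
a=np.radians(30.23); ex=np.array([np.cos(a),np.sin(a),0]); ey=np.array([-np.sin(a),np.cos(a),0])
CX,CZ,E=-1.8,-.5,27.5
def ring(th): return np.array([CX-(110*np.sin(th)+E*np.cos(th)-E), CZ+110*(np.cos(th)-1)-E*np.sin(th)])
def tan(th): v=np.array([-(110*np.cos(th)-E*np.sin(th)),-110*np.sin(th)-E*np.cos(th)]); return v/np.linalg.norm(v)
def pinpos(th,off): return ring(th)+off*tan(th)
if __name__=='__main__':
    s,T,pin=st.rep(); d=(pin-np.array([.603,.2742,.278]))*1000; p=np.array([d@ex,d[2]]); y=d@ey
    t0,t1,off,n=map(float,sys.argv[1:5]); n=int(n)
    # nearest arc angle for current pin
    best=min(np.linspace(-.05,1.7,3000),key=lambda t:np.linalg.norm(pinpos(t,off)-p)); print('theta of pin for off',best.round(3),'resid',(p-pinpos(best,off)).round(2))
    q=p
    for th in np.linspace(t0,t1,n+1)[1:]:
        w=pinpos(th,off); dd=w-q; q=w; W=dd[0]*ex; print('th %.3f'%th,'world',W[0].round(1),W[1].round(1),dd[1].round(1))
E
python3 arc.py 0 0.14 2.5 7
```

```text
t 15.23 TCP [0.4886 0.184  0.2583] pinmid [0.5992 0.2712 0.2782] pin-ring locker xyz mm [-4.8 -0.7  0.2] rot needed [-0.12  0.17  0.15] F [ 1.13  0.48 -2.56] M [ 0.03 -0.1  -0.02] Flocker [ 1.22 -0.16]
theta of pin for off 0.001 resid [-0.4   1.39]
th 0.020 world -1.4 -0.8 -2.0
th 0.040 world -1.9 -1.1 -0.7
th 0.060 world -1.9 -1.1 -0.7
th 0.080 world -1.8 -1.1 -0.8
th 0.100 world -1.8 -1.1 -0.8
th 0.120 world -1.8 -1.1 -0.8
th 0.140 world -1.8 -1.1 -0.9
```

Call:
jog_arm(fingers=[1, 1, 1, 1, 1, 1, 1, 1], delta_pos=[[0, 0, -1], [-1.5, -0.9, -0.4], [-1.5, -0.9, -0.4], [-1.5, -0.9, -0.4], [-1.5, -0.9, -0.4], [-1.5, -0.9, -0.4], [0, 0, 0], [0, 0, 0]], rotation=[[0, 0, 0], [0, 0, 0], [0, 0, 0], [0, 0, 0], [0, 0, 0], [0, 0, 0], [0, 0, 0], [0, 0, 0]])

```text
t: 15.9
eef_pos: [0.4797, 0.1789, 0.2551]
eef_rot: [-0.354, 0.613, -0.352, -0.612]
wrist_force: [0.6, -0.1, -2.1]
grip_width: 0.246
```

```bash
python3 fm.py 1; python3 arc.py 0.08 0.2 2.5 7
```

```text
F locker mean [-0.81 -0.46 -2.15] sd [0. 0. 0.] M [-0.005  0.167  0.012] sd [0. 0. 0.]
tq [-3.0000e-03 -4.0916e+01  2.7743e+01 -2.9400e-01  5.5000e-02  5.0000e-03] [0. 0. 0. 0. 0. 0.]
t 15.95 TCP [0.4796 0.1789 0.2551] pinmid [0.5903 0.2661 0.2749] pin-ring locker xyz mm [-15.1  -0.6  -3.1] rot needed [-0.1   0.13  0.15] F [-0.47 -0.8  -2.15] M [-0.09  0.14  0.01] Flocker [-0.81 -0.46]
t 15.95 TCP [0.4796 0.1789 0.2551] pinmid [0.5903 0.2661 0.2749] pin-ring locker xyz mm [-15.1  -0.6  -3.1] rot needed [-0.1   0.13  0.15] F [-0.47 -0.8  -2.15] M [-0.09  0.14  0.01] Flocker [-0.81 -0.46]
theta of pin for off 0.096 resid [-0.48  1.35]
th 0.097 world 0.4 0.2 -1.4
th 0.114 world -1.6 -0.9 -0.7
th 0.131 world -1.6 -0.9 -0.7
th 0.149 world -1.5 -0.9 -0.8
th 0.166 world -1.5 -0.9 -0.8
th 0.183 world -1.5 -0.9 -0.8
th 0.200 world -1.5 -0.9 -0.9
```

```bash
python3 - <<'E'
from h import *
c=cam('top'); cv2.imwrite('pics/t6.png',cv2.resize(c['pixels'][100:260,140:340],None,fx=4,fy=3.75,interpolation=cv2.INTER_CUBIC))
E
python3 arc.py 0.14 0.30 -2.5 8
```

```text
t 16.00 TCP [0.4797 0.1789 0.255 ] pinmid [0.5904 0.2661 0.2748] pin-ring locker xyz mm [-15.   -0.6  -3.2] rot needed [-0.1   0.13  0.14] F [-1.28  0.22 -1.55] M [-0.15  0.2   0.06] Flocker [-0.99  0.83]
theta of pin for off 0.139 resid [-0.51  1.29]
th 0.160 world -1.5 -0.9 -2.2
th 0.180 world -1.8 -1.1 -0.9
th 0.200 world -1.8 -1.0 -0.9
th 0.220 world -1.8 -1.0 -1.0
th 0.240 world -1.8 -1.0 -1.0
th 0.260 world -1.7 -1.0 -1.0
th 0.280 world -1.7 -1.0 -1.1
th 0.300 world -1.7 -1.0 -1.1
```

View pics/t6.png

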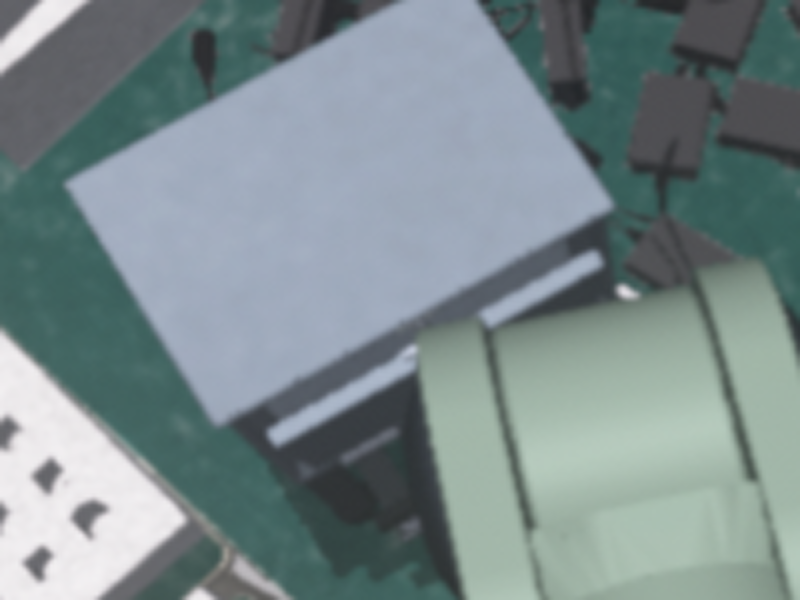

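Call:
jog_arm(fingers=[1, 1, 1, 1, 1, 1, 1, 1], delta_pos=[[-1.7, -1, -1.5], [-1.8, -1, -1.2], [-1.8, -1, -1], [-1.8, -1, -1], [-1.8, -1, -1], [-1.7, -1, -1], [-1.7, -1, -1.1], [-1.7, -1, -1.1]], rotation=[[0, 0, 0.1], [0, 0, 0], [0, 0, 0], [0, 0, 0], [0, 0, 0], [0, 0, 0], [0, 0, 0], [0, 0, 0]])

```text
t: 16.67
eef_pos: [0.464, 0.1699, 0.2452]
eef_rot: [-0.353, 0.613, -0.352, -0.613]
wrist_force: [-0.4, -0.6, -1.7]
grip_width: 0.245
```

```bash
python3 arc.py 0.3 0.46 -2.5 8; python3 - <<'E'
from h import *
c=cam('top'); cv2.imwrite('pics/t7.png',cv2.resize(c['pixels'][100:260,140:340],None,fx=4,fy=3.75,interpolation=cv2.INTER_CUBIC)); P=cloud(c); np.save('t7.npy',P)
E
```

```text
t 16.67 TCP [0.464  0.1699 0.2452] pinmid [0.5745 0.2573 0.2649] pin-ring locker xyz mm [-33.1  -0.2 -13.1] rot needed [-0.06  0.09  0.03] F [-0.39 -0.57 -1.74] M [-0.11  0.15 -0.01] Flocker [-0.63 -0.29]
theta of pin for off 0.321 resid [-0.2   0.32]
th 0.320 world 0.2 0.1 -0.3
th 0.340 world -1.7 -1.0 -1.2
th 0.360 world -1.6 -1.0 -1.2
th 0.380 world -1.6 -0.9 -1.3
th 0.400 world -1.6 -0.9 -1.3
th 0.420 world -1.6 -0.9 -1.3
th 0.440 world -1.6 -0.9 -1.4
th 0.460 world -1.5 -0.9 -1.4
```

View pics/t7.png

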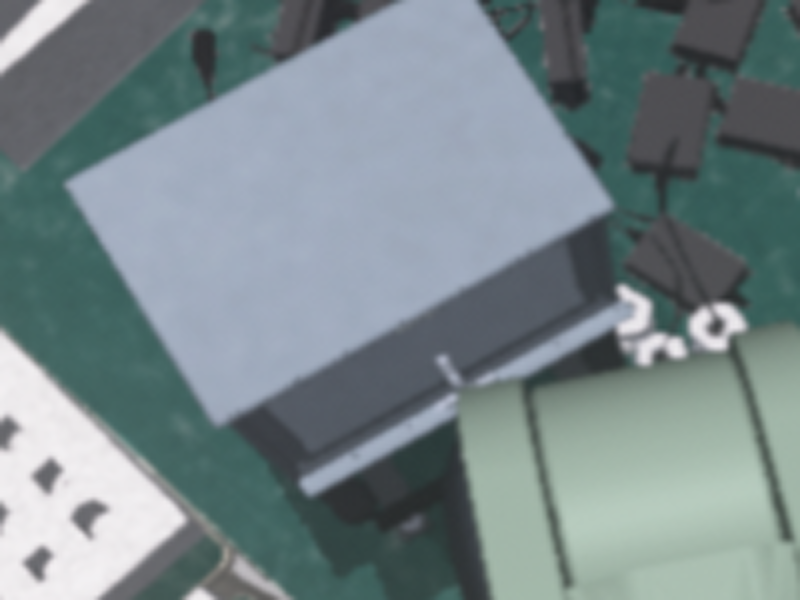

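```bash
cat > flap.py <<'E'
from h import *
import sys
L=np.array([.6765,.317]); a=np.radians(30.23); n=-np.array([np.cos(a),np.sin(a)]); ey=np.array([-np.sin(a),np.cos(a)])
def go(P,lo=66):
    Q=P[100:300,140:340].reshape(-1,3); Q=Q[~np.isnan(Q[:,0])]; d=(Q[:,:2]-L)@n*1000; y=(Q[:,:2]-L)@ey*1000; z=Q[:,2]*1000
    m=(d>lo)&(d<240)&(y>10)&(y<84)&(z>155)&(z<345)
    d,z=d[m],z[m]; i=np.argsort(z)[-40:]
    print('N',m.sum(),'top pts d,z',d[i].mean().round(1),z[i].mean().round(1))
    # histogram of (d,z)
    for k in np.arange(60,240,8):
        mm=(d>=k)&(d<k+8)
        if mm.sum()>15: print(k,mm.sum(),'zmed %.0f z90 %.0f'%(np.median(z[mm]),np.percentile(z[mm],90)),end=' | ')
    print()
if __name__=='__main__':
    go(np.load(sys.argv[1]) if len(sys.argv)>1 else cloud(cam('top')))
E
python3 flap.py t7.npy
```

```text
N 567 top pts d,z 68.2 344.4
60 38 zmed 344 z90 345 | 68 86 zmed 342 z90 344 | 76 27 zmed 246 z90 256 | 84 30 zmed 270 z90 281 | 92 46 zmed 290 z90 302 | 100 200 zmed 312 z90 316 | 108 140 zmed 312 z90 315 |
```

Call:
jog_arm(fingers=[1, 1, 1, 1, 1, 1, 1, 1], delta_pos=[[-1.5, -0.9, -1.2], [-1.6, -1, -1.2], [-1.6, -0.9, -1.2], [-1.6, -0.9, -1.3], [-1.6, -0.9, -1.3], [-1.6, -0.9, -1.3], [-1.6, -0.9, -1.4], [-1.5, -0.9, -1.4]], rotation=[[0, 0, 0], [0, 0, 0], [0, 0, 0], [0, 0, 0], [0, 0, 0], [0, 0, 0], [0, 0, 0], [0, 0, 0]])

```text
t: 17.38
eef_pos: [0.449, 0.1612, 0.2334]
eef_rot: [0.352, -0.613, 0.353, 0.613]
wrist_force: [-1.1, -0.3, -2.3]
grip_width: 0.248
```

```bash
python3 fm.py 1; python3 arc.py 0.48 0.64 -2.5 8; python3 flap.py
```

```text
F locker mean [-1.32 -1.09 -3.02] sd [0. 0. 0.] M [-0.072  0.451 -0.054] sd [0. 0. 0.]
tq [  0.381 -38.274  28.755  -0.847   0.345  -0.052] [0. 0. 0. 0. 0. 0.]
t 17.43 TCP [0.4485 0.1609 0.233 ] pinmid [0.559  0.2483 0.2522] pin-ring locker xyz mm [-51.   -0.2 -25.8] rot needed [ 0.05 -0.08  0.05] F [-0.6  -1.61 -3.02] M [-0.29  0.35 -0.05] Flocker [-1.32 -1.09]
t 17.43 TCP [0.4485 0.1609 0.233 ] pinmid [0.559  0.2483 0.2522] pin-ring locker xyz mm [-51.   -0.2 -25.8] rot needed [ 0.05 -0.08  0.05] F [-0.6  -1.61 -3.02] M [-0.29  0.35 -0.05] Flocker [-1.32 -1.09]
theta of pin for off 0.513 resid [-0.56  0.65]
th 0.500 world 1.4 0.8 0.3
th 0.520 world -1.5 -0.8 -1.5
th 0.540 world -1.4 -0.8 -1.6
th 0.560 world -1.4 -0.8 -1.6
th 0.580 world -1.4 -0.8 -1.6
th 0.600 world -1.3 -0.8 -1.6
th 0.620 world -1.3 -0.8 -1.7
th 0.640 world -1.3 -0.8 -1.7
N 1060 top pts d,z 68.3 344.4
60 49 zmed 343 z90 345 | 68 137 zmed 207 z90 344 | 76 77 zmed 215 z90 221 | 84 80 zmed 229 z90 234 | 92 87 zmed 243 z90 248 | 100 90 zmed 257 z90 262 | 108 126 zmed 268 z90 276 | 116 98 zmed 284 z90 290 | 124 118 zmed 299 z90 303 | 132 198 zmed 301 z90 304 |
```

Call:
jog_arm(fingers=[1, 1, 1, 1, 1, 1, 1, 1], delta_pos=[[-1.2, -0.6, -1.7], [-1.4, -0.8, -1.6], [-1.4, -0.8, -1.6], [-1.4, -0.8, -1.6], [-1.3, -0.8, -1.6], [-1.3, -0.8, -1.7], [-1.3, -0.8, -1.7], [-1.3, -0.7, -1.7]], rotation=[[0, 0, 0], [0, 0, 0], [0, 0, 0], [0, 0, 0], [0, 0, 0], [0, 0, 0], [0, 0, 0], [0, 0, 0]])

```text
t: 18.15
eef_pos: [0.4368, 0.1542, 0.2187]
eef_rot: [0.352, -0.613, 0.353, 0.613]
wrist_force: [-1.1, -1.1, -2.9]
grip_width: 0.24
```

```bash
python3 fm.py 1; python3 arc.py 0.68 0.84 -2.5 8; python3 flap.py
```

```text
F locker mean [-1.76  0.07 -3.77] sd [0. 0. 0.] M [-0.085  0.565 -0.073] sd [0. 0. 0.]
tq [  0.453 -37.688  28.602  -0.846   0.434  -0.077] [0. 0. 0. 0. 0. 0.]
t 18.20 TCP [0.4363 0.154  0.2182] pinmid [0.5469 0.2414 0.2372] pin-ring locker xyz mm [-65.   -0.  -40.8] rot needed [ 0.09 -0.17  0.05] F [-1.56 -0.83 -3.77] M [-0.36  0.45 -0.07] Flocker [-1.76  0.07]
t 18.20 TCP [0.4363 0.154  0.2182] pinmid [0.5469 0.2414 0.2372] pin-ring locker xyz mm [-65.   -0.  -40.8] rot needed [ 0.09 -0.17  0.05] F [-1.56 -0.83 -3.77] M [-0.36  0.45 -0.07] Flocker [-1.76  0.07]
theta of pin for off 0.693 resid [-0.75  0.59]
th 0.700 world 0.2 0.1 -1.2
th 0.720 world -1.2 -0.7 -1.8
th 0.740 world -1.1 -0.7 -1.8
th 0.760 world -1.1 -0.6 -1.9
th 0.780 world -1.1 -0.6 -1.9
th 0.800 world -1.0 -0.6 -1.9
th 0.820 world -1.0 -0.6 -1.9
th 0.840 world -1.0 -0.6 -2.0
N 1495 top pts d,z 68.6 344.2
60 49 zmed 329 z90 345 | 68 154 zmed 194 z90 344 | 76 101 zmed 200 z90 205 | 84 101 zmed 210 z90 214 | 92 102 zmed 219 z90 223 | 100 107 zmed 229 z90 232 | 108 113 zmed 238 z90 242 | 116 117 zmed 248 z90 251 | 124 114 zmed 257 z90 261 | 132 124 zmed 266 z90 270 | 140 125 zmed 276 z90 280 | 148 149 zmed 285 z90 288 | 156 139 zmed 285 z90 288 |
```

Call:
jog_arm(fingers=[1, 1, 1, 1, 1, 1, 1, 1], delta_pos=[[-0.9, -0.5, -1.9], [-1.1, -0.6, -1.8], [-1.1, -0.6, -1.8], [-1.1, -0.6, -1.9], [-1, -0.6, -1.9], [-1, -0.6, -1.9], [-1, -0.6, -1.9], [-0.9, -0.5, -2]], rotation=[[0, 0, 0], [0, 0, 0], [0, 0, 0], [0, 0, 0], [0, 0, 0], [0, 0, 0], [0, 0, 0], [0, 0, 0]])

```text
t: 18.92
eef_pos: [0.4274, 0.1489, 0.2019]
eef_rot: [0.351, -0.612, 0.354, 0.614]
wrist_force: [-2.0, -1.6, -2.8]
grip_width: 0.243
```

```bash
python3 fm.py 1; python3 arc.py 0.86 1.02 -2.5 8; python3 flap.py
```

```text
F locker mean [-2.09 -0.66 -4.69] sd [0. 0. 0.] M [-0.106  0.549 -0.052] sd [0. 0. 0.]
tq [  0.394 -37.523  28.221  -0.789   0.435  -0.071] [0. 0. 0. 0. 0. 0.]
t 18.97 TCP [0.4269 0.1487 0.2014] pinmid [0.5375 0.2362 0.2201] pin-ring locker xyz mm [-75.7   0.1 -57.9] rot needed [ 0.14 -0.24  0.05] F [-1.47 -1.62 -4.69] M [-0.37  0.42 -0.05] Flocker [-2.09 -0.66]
t 18.97 TCP [0.4269 0.1487 0.2014] pinmid [0.5375 0.2362 0.2201] pin-ring locker xyz mm [-75.7   0.1 -57.9] rot needed [ 0.14 -0.24  0.05] F [-1.47 -1.62 -4.69] M [-0.37  0.42 -0.05] Flocker [-2.09 -0.66]
theta of pin for off 0.869 resid [-0.74  0.36]
th 0.880 world 0.2 0.1 -1.5
th 0.900 world -0.9 -0.5 -2.0
th 0.920 world -0.8 -0.5 -2.1
th 0.940 world -0.8 -0.5 -2.1
th 0.960 world -0.8 -0.4 -2.1
th 0.980 world -0.7 -0.4 -2.1
th 1.000 world -0.7 -0.4 -2.1
th 1.020 world -0.6 -0.4 -2.1
N 1909 top pts d,z 68.5 344.2
60 51 zmed 343 z90 345 | 68 171 zmed 187 z90 344 | 76 114 zmed 192 z90 195 | 84 112 zmed 198 z90 201 | 92 112 zmed 205 z90 208 | 100 117 zmed 211 z90 214 | 108 119 zmed 218 z90 221 | 116 127 zmed 224 z90 227 | 124 122 zmed 231 z90 234 | 132 127 zmed 237 z90 241 | 140 129 zmed 244 z90 247 | 148 135 zmed 250 z90 254 | 156 144 zmed 257 z90 260 | 164 140 zmed 264 z90 267 | 172 186 zmed 267 z90 270 |
```

Call:
jog_arm(fingers=[1, 1, 1, 1, 1, 1, 1, 1], delta_pos=[[-0.6, -0.3, -2], [-0.8, -0.5, -2], [-0.8, -0.5, -2], [-0.8, -0.5, -2], [-0.8, -0.4, -2], [-0.7, -0.4, -2], [-0.7, -0.4, -2], [-0.5, -0.3, -1.5]], rotation=[[-0.1, 0.2, 0], [0, 0, 0], [0, 0, 0], [0, 0, 0], [0, 0, 0], [0, 0, 0], [0, 0, 0], [0, 0, 0]])

```text
t: 19.68
eef_pos: [0.421, 0.1453, 0.1846]
eef_rot: [0.35, -0.611, 0.355, 0.615]
wrist_force: [-1.6, -1.5, -4.7]
grip_width: 0.241
```

```bash
python3 fm.py 2; python3 arc.py 1.02 1.10 -2.5 8; python3 flap.py
```

```text
F locker mean [-1.16 -0.18 -5.87] sd [0.08 0.39 0.61] M [-0.128  0.609 -0.047] sd [0.002 0.072 0.018]
tq [  0.235 -37.266  26.902  -0.633   0.376  -0.039] [0.004 0.188 0.131 0.146 0.031 0.018]
t 19.78 TCP [0.4208 0.1453 0.1845] pinmid [0.5315 0.2328 0.2026] pin-ring locker xyz mm [-82.6   0.2 -75.4] rot needed [ 0.24 -0.48  0.04] F [-0.65 -1.03 -6.48] M [-0.45  0.52 -0.03] Flocker [-1.08 -0.56]
t 19.78 TCP [0.4208 0.1453 0.1845] pinmid [0.5315 0.2328 0.2026] pin-ring locker xyz mm [-82.6   0.2 -75.4] rot needed [ 0.24 -0.48  0.04] F [-0.65 -1.03 -6.48] M [-0.45  0.52 -0.03] Flocker [-1.08 -0.56]
theta of pin for off 1.035 resid [-0.41  0.14]
th 1.030 world 0.5 0.3 0.4
th 1.040 world -0.3 -0.2 -1.1
th 1.050 world -0.3 -0.2 -1.1
th 1.060 world -0.3 -0.2 -1.1
th 1.070 world -0.3 -0.2 -1.1
th 1.080 world -0.3 -0.2 -1.1
th 1.090 world -0.3 -0.1 -1.1
th 1.100 world -0.2 -0.1 -1.1
N 2230 top pts d,z 68.2 344.2
60 60 zmed 342 z90 344 | 68 178 zmed 182 z90 344 | 76 116 zmed 185 z90 188 | 84 119 zmed 190 z90 192 | 92 124 zmed 195 z90 198 | 100 118 zmed 200 z90 202 | 108 131 zmed 204 z90 206 | 116 124 zmed 208 z90 211 | 124 132 zmed 213 z90 215 | 132 134 zmed 218 z90 220 | 140 133 zmed 222 z90 225 | 148 140 zmed 227 z90 229 | 156 141 zmed 231 z90 234 | 164 135 zmed 236 z90 238 | 172 150 zmed 240 z90 243 | 180 145 zmed 245 z90 248 | 188 150 zmed 246 z90 249 |
```

Call:
jog_arm(fingers=[1, 1, 1, 1, 1, 1, 1, 1], delta_pos=[[-0.3, -0.2, -1.1], [-0.3, -0.2, -1.1], [-0.3, -0.2, -1.1], [-0.3, -0.2, -1.1], [-0.3, -0.2, -1.1], [-0.3, -0.1, -1.1], [-0.2, -0.1, -1.1], [-0.2, -0.1, -1]], rotation=[[0, 0, 0], [0, 0, 0], [0, 0, 0], [0, 0, 0], [0, 0, 0], [0, 0, 0], [0, 0, 0], [0, 0, 0]])

```text
t: 20.5
eef_pos: [0.4188, 0.144, 0.1755]
eef_rot: [0.35, -0.611, 0.355, 0.615]
wrist_force: [-1.1, -1.3, -4.6]
grip_width: 0.24
```

```bash
python3 fm.py 2; python3 arc.py 1.12 1.20 -2.5 8; python3 flap.py
```

```text
F locker mean [-1.46 -0.62 -4.8 ] sd [0.38 0.21 0.03] M [-0.129  0.723 -0.002] sd [0.015 0.085 0.022]
tq [ 2.8600e-01 -3.7007e+01  2.6566e+01 -7.2800e-01  4.0900e-01 -3.1000e-02] [0.005 0.148 0.083 0.094 0.017 0.012]
t 20.60 TCP [0.4186 0.1439 0.1754] pinmid [0.5293 0.2315 0.1936] pin-ring locker xyz mm [-85.2   0.2 -84.4] rot needed [ 0.24 -0.46  0.02] F [-1.38 -1.28 -4.83] M [-0.53  0.63 -0.02] Flocker [-1.83 -0.41]
t 20.60 TCP [0.4186 0.1439 0.1754] pinmid [0.5293 0.2315 0.1936] pin-ring locker xyz mm [-85.2   0.2 -84.4] rot needed [ 0.24 -0.46  0.02] F [-1.38 -1.28 -4.83] M [-0.53  0.63 -0.02] Flocker [-1.83 -0.41]
theta of pin for off 1.117 resid [-0.5   0.11]
th 1.130 world 0.1 0.1 -1.5
th 1.140 world -0.2 -0.1 -1.1
th 1.150 world -0.2 -0.1 -1.1
th 1.160 world -0.2 -0.1 -1.1
th 1.170 world -0.2 -0.1 -1.1
th 1.180 world -0.2 -0.1 -1.1
th 1.190 world -0.2 -0.1 -1.1
th 1.200 world -0.1 -0.1 -1.1
N 2349 top pts d,z 68.5 344.4
60 62 zmed 261 z90 345 | 68 179 zmed 181 z90 344 | 76 120 zmed 183 z90 186 | 84 126 zmed 187 z90 189 | 92 121 zmed 190 z90 192 | 100 124 zmed 195 z90 197 | 108 127 zmed 198 z90 201 | 116 132 zmed 202 z90 205 | 124 131 zmed 205 z90 208 | 132 136 zmed 209 z90 212 | 140 137 zmed 213 z90 215 | 148 135 zmed 217 z90 219 | 156 139 zmed 220 z90 223 | 164 143 zmed 224 z90 227 | 172 142 zmed 228 z90 231 | 180 144 zmed 232 z90 234 | 188 152 zmed 235 z90 238 | 196 99 zmed 234 z90 238 |
```

```bash
python3 - <<'E'
import numpy as np
L=np.array([.6765,.317]); a=np.radians(30.23); n=-np.array([np.cos(a),np.sin(a)]); ey=np.array([-np.sin(a),np.cos(a)])
for f in('top0P.npy','scene0P.npy'):
    Q=np.load(f).reshape(-1,3);Q=Q[~np.isnan(Q[:,0])];d=(Q[:,:2]-L)@n*1000;y=(Q[:,:2]-L)@ey*1000;z=Q[:,2]*1000
    for k in range(72,128,6):
        m=(d>=k)&(d<k+6)&(abs(y)<65)&(z>95)&(z<165)
        if m.sum()>8: print(f,k,m.sum(),np.percentile(z[m],[5,25,50,75,95]).round(0))
E
```

```text
top0P.npy 72 33 [122. 124. 125. 126. 128.]
top0P.npy 78 36 [122. 124. 125. 127. 128.]
top0P.npy 84 35 [121. 124. 125. 126. 128.]
top0P.npy 96 78 [158. 160. 161. 162. 164.]
top0P.npy 102 192 [128. 160. 162. 163. 164.]
top0P.npy 108 122 [122. 128. 157. 160. 163.]
scene0P.npy 78 16 [123. 124. 124. 126. 127.]
scene0P.npy 84 13 [122. 124. 124. 126. 126.]
scene0P.npy 90 11 [123. 124. 124. 125. 126.]
scene0P.npy 96 64 [124. 133. 161. 162. 163.]
scene0P.npy 102 347 [109. 148. 158. 161. 163.]
scene0P.npy 108 100 [118. 124. 154. 158. 161.]
```

Call:
jog_arm(fingers=[1, 1, 1, 1, 1, 1, 1, 1], delta_pos=[[0, 0, -1.1], [-0.2, -0.1, -1.1], [-0.2, -0.1, -1.1], [-0.2, -0.1, -1.1], [-0.2, -0.1, -1], [-0.2, -0.1, -0.8], [0, 0, 0], [0, 0, 0]], rotation=[[0, 0, 0], [0, 0, 0], [0, 0, 0], [0, 0, 0], [0, 0, 0], [0, 0, 0], [0, 0, 0], [0, 0, 0]])

```text
t: 21.32
eef_pos: [0.4176, 0.1433, 0.1686]
eef_rot: [0.35, -0.611, 0.355, 0.615]
wrist_force: [-0.4, -1.1, -5.2]
grip_width: 0.24
```

```bash
python3 fm.py 2; python3 arc.py 1.18 1.26 -2.5 8; python3 flap.py
```

```text
F locker mean [-1.23 -0.26 -5.24] sd [0.42 0.15 0.04] M [-0.125  0.684 -0.01 ] sd [0.006 0.025 0.006]
tq [ 2.6900e-01 -3.6749e+01  2.6153e+01 -7.7800e-01  4.0200e-01 -1.5000e-02] [0.006 0.003 0.011 0.011 0.003 0.001]
t 21.42 TCP [0.4176 0.1433 0.1686] pinmid [0.5282 0.2309 0.1868] pin-ring locker xyz mm [-86.4   0.2 -91.2] rot needed [ 0.25 -0.46  0.03] F [-0.64 -0.5  -5.28] M [-0.46  0.55 -0.02] Flocker [-0.81 -0.11]
t 21.42 TCP [0.4176 0.1433 0.1686] pinmid [0.5282 0.2309 0.1868] pin-ring locker xyz mm [-86.4   0.2 -91.2] rot needed [ 0.25 -0.46  0.03] F [-0.64 -0.5  -5.28] M [-0.46  0.55 -0.02] Flocker [-0.81 -0.11]
theta of pin for off 1.178 resid [-0.36  0.06]
th 1.190 world 0.1 0.1 -1.4
th 1.200 world -0.1 -0.1 -1.1
th 1.210 world -0.1 -0.1 -1.1
th 1.220 world -0.1 -0.1 -1.1
th 1.230 world -0.1 -0.1 -1.1
th 1.240 world -0.1 -0.1 -1.1
th 1.250 world -0.1 -0.1 -1.1
th 1.260 world -0.1 -0.1 -1.1
N 2419 top pts d,z 68.4 344.3
60 58 zmed 179 z90 344 | 68 184 zmed 180 z90 344 | 76 122 zmed 181 z90 183 | 84 127 zmed 185 z90 187 | 92 125 zmed 188 z90 190 | 100 129 zmed 191 z90 193 | 108 124 zmed 194 z90 196 | 116 133 zmed 197 z90 200 | 124 133 zmed 201 z90 203 | 132 131 zmed 204 z90 206 | 140 143 zmed 207 z90 209 | 148 138 zmed 210 z90 212 | 156 137 zmed 213 z90 216 | 164 139 zmed 216 z90 218 | 172 141 zmed 220 z90 222 | 180 148 zmed 223 z90 225 | 188 144 zmed 226 z90 228 | 196 161 zmed 227 z90 230 |
```

Call:
jog_arm(fingers=[1, 1, 1, 1, 1, 1, 1, 1], delta_pos=[[0, 0, -1.5], [-0.1, -0.1, -1.8], [-0.2, -0.1, -1.8], [-0.2, -0.1, -1.8], [-0.2, -0.1, -1.8], [-0.2, -0.1, -1.8], [-0.1, -0.1, -1.8], [-0.1, 0, -1]], rotation=[[0, 0, 0], [0, 0, 0], [0, 0, 0], [0, 0, 0], [0, 0, 0], [0, 0, 0], [0, 0, 0], [0, 0, 0]])

```text
t: 22.13
eef_pos: [0.4164, 0.1427, 0.1541]
eef_rot: [0.35, -0.611, 0.355, 0.615]
wrist_force: [-0.5, -1.1, -4.3]
grip_width: 0.241
```

```bash
python3 fm.py 2; python3 arc.py 1.30 1.42 -2.5 8; python3 flap.py | tail -1 | cut -c1-60
```

```text
F locker mean [-0.61 -0.37 -4.91] sd [0.26 0.13 0.58] M [-0.136  0.679 -0.035] sd [0.012 0.103 0.005]
tq [  0.288 -37.48   25.592  -0.639   0.418  -0.042] [0.032 0.118 0.035 0.094 0.012 0.012]
t 22.23 TCP [0.4163 0.1427 0.1541] pinmid [0.527  0.2303 0.1722] pin-ring locker xyz mm [ -87.8    0.3 -105.8] rot needed [ 0.25 -0.46  0.02] F [-0.05 -0.61 -5.48] M [-0.5   0.61 -0.04] Flocker [-0.35 -0.5 ]
t 22.23 TCP [0.4163 0.1427 0.1541] pinmid [0.527  0.2303 0.1722] pin-ring locker xyz mm [ -87.8    0.3 -105.8] rot needed [ 0.25 -0.46  0.02] F [-0.05 -0.61 -5.48] M [-0.5   0.61 -0.04] Flocker [-0.35 -0.5 ]
theta of pin for off 1.306 resid [-0.19 -0.01]
th 1.315 world 0.1 0.1 -1.0
th 1.330 world -0.0 -0.0 -1.7
th 1.345 world -0.0 -0.0 -1.7
th 1.360 world 0.0 0.0 -1.7
th 1.375 world 0.0 0.0 -1.7
th 1.390 world 0.1 0.0 -1.7
th 1.405 world 0.1 0.0 -1.7
th 1.420 world 0.1 0.1 -1.7
60 69 zmed 342 z90 344 | 68 188 zmed 177 z90 344 | 76 125 zm
```

Call:
jog_arm(fingers=[1, 1, 1, 1, 1, 1, 1, 1], delta_pos=[[0.1, 0.1, -1.2], [0, 0, -1.5], [0, 0, -1.5], [0, 0, -1.5], [0, 0, -1.5], [0.1, 0, -1.2], [0.1, 0, -1], [0, 0, -0.5]], rotation=[[0, 0, 0], [0, 0, 0], [0, 0, 0], [0, 0, 0], [0, 0, 0], [0, 0, 0], [0, 0, 0], [0, 0, 0]])

```text
t: 22.95
eef_pos: [0.4166, 0.1428, 0.1435]
eef_rot: [0.35, -0.611, 0.355, 0.615]
wrist_force: [-1.2, -1.1, -4.6]
grip_width: 0.248
```

```bash
python3 fm.py 2; python3 arc.py 1.40 1.48 -2.5 8; python3 flap.py | tail -1
```

```text
F locker mean [-1.37  0.11 -5.33] sd [0.12 0.2  0.14] M [-0.106  0.692 -0.016] sd [0.022 0.011 0.02 ]
tq [ 2.2000e-01 -3.7677e+01  2.5186e+01 -7.2700e-01  3.9600e-01 -1.5000e-02] [0.026 0.058 0.006 0.046 0.005 0.005]
t 23.05 TCP [0.4165 0.1428 0.1435] pinmid [0.5271 0.2304 0.1616] pin-ring locker xyz mm [ -87.6    0.3 -116.4] rot needed [ 0.26 -0.47  0.01] F [-1.45 -0.48 -5.19] M [-0.46  0.54  0.  ] Flocker [-1.49  0.31]
t 23.05 TCP [0.4165 0.1428 0.1435] pinmid [0.5271 0.2304 0.1616] pin-ring locker xyz mm [ -87.6    0.3 -116.4] rot needed [ 0.26 -0.47  0.01] F [-1.45 -0.48 -5.19] M [-0.46  0.54  0.  ] Flocker [-1.49  0.31]
theta of pin for off 1.4 resid [-0.04  0.01]
th 1.410 world 0.1 0.1 -1.1
th 1.420 world 0.1 0.0 -1.1
th 1.430 world 0.1 0.0 -1.1
th 1.440 world 0.1 0.0 -1.1
th 1.450 world 0.1 0.1 -1.1
th 1.460 world 0.1 0.1 -1.1
th 1.470 world 0.1 0.1 -1.1
th 1.480 world 0.1 0.1 -1.1
60 63 zmed 177 z90 344 | 68 188 zmed 176 z90 344 | 76 139 zmed 176 z90 178 | 84 128 zmed 177 z90 179 | 92 133 zmed 178 z90 181 | 100 134 zmed 180 z90 182 | 108 129 zmed 181 z90 183 | 116 137 zmed 182 z90 184 | 124 136 zmed 183 z90 186 | 132 135 zmed 185 z90 187 | 140 137 zmed 186 z90 188 | 148 143 zmed 187 z90 189 | 156 139 zmed 188 z90 190 | 164 139 zmed 190 z90 191 | 172 137 zmed 191 z90 193 | 180 144 zmed 192 z90 194 | 188 142 zmed 194 z90 196 | 196 147 zmed 195 z90 197 | 204 159 zmed 196 z90 198 |
```

Call:
jog_arm(fingers=[1, 1, 1, 1, 1, 1, 1, 1], delta_pos=[[0.1, 0.1, -0.7], [0, 0, -0.7], [0.1, 0, -0.7], [0, 0, -0.7], [0.1, 0.1, -0.7], [0, 0, 0], [0, 0, 0], [0, 0, 0]], rotation=[[0, 0, 0], [0, 0, 0], [0, 0, 0], [0, 0, 0], [0, 0, 0], [0, 0, 0], [0, 0, 0], [0, 0, 0]])

```text
t: 23.77
eef_pos: [0.417, 0.143, 0.1398]
eef_rot: [0.35, -0.611, 0.355, 0.615]
wrist_force: [-1.3, -0.8, -5.3]
grip_width: 0.234
```

```bash
python3 fm.py 3; python3 arc.py 1.44 1.48 -2.5 1; python3 flap.py | tail -1| cut -c 40-
```

```text
F locker mean [-1.06 -0.16 -4.95] sd [0.31 0.36 0.12] M [-0.094  0.708 -0.003] sd [0.011 0.026 0.032]
tq [ 2.1300e-01 -3.7657e+01  2.5072e+01 -8.0300e-01  3.9900e-01 -5.0000e-03] [0.002 0.01  0.008 0.001 0.001 0.   ]
t 23.92 TCP [0.417  0.143  0.1399] pinmid [0.5276 0.2306 0.158 ] pin-ring locker xyz mm [ -87.1    0.3 -120. ] rot needed [ 0.26 -0.45  0.  ] F [-0.89 -0.59 -4.9 ] M [-0.45  0.58  0.02] Flocker [-1.06 -0.06]
t 23.92 TCP [0.417  0.143  0.1399] pinmid [0.5276 0.2306 0.158 ] pin-ring locker xyz mm [ -87.1    0.3 -120. ] rot needed [ 0.26 -0.45  0.  ] F [-0.89 -0.59 -4.9 ] M [-0.45  0.58  0.02] Flocker [-1.06 -0.06]
theta of pin for off 1.432 resid [0.2  0.05]
th 1.480 world 0.3 0.2 -5.4
6 z90 344 | 76 132 zmed 175 z90 178 | 84 136 zmed 176 z90 179 | 92 128 zmed 178 z90 180 | 100 136 zmed 178 z90 180 | 108 134 zmed 179 z90 181 | 116 135 zmed 180 z90 182 | 124 132 zmed 181 z90 183 | 132 136 zmed 182 z90 184 | 140 138 zmed 183 z90 185 | 148 137 zmed 184 z90 186 | 156 140 zmed 185 z90 187 | 164 146 zmed 186 z90 188 | 172 137 zmed 187 z90 189 | 180 143 zmed 188 z90 191 | 188 145 zmed 189 z90 192 | 196 146 zmed 190 z90 192 | 204 155 zmed 191 z90 193 |
```

Call:
jog_arm(fingers=[1, 1, 1, 1, 1, 1, 1, 1], delta_pos=[[0.1, 0, -0.7], [0, 0, -0.7], [0, 0, -0.7], [0, 0, -0.7], [0.1, 0.1, -0.7], [0, 0, 0], [0, 0, 0], [0, 0, 0]], rotation=[[0, 0, 0], [0, 0, 0], [0, 0, 0], [0, 0, 0], [0, 0, 0], [0, 0, 0], [0, 0, 0], [0, 0, 0]])

```text
t: 24.63
eef_pos: [0.4173, 0.1433, 0.136]
eef_rot: [0.35, -0.611, 0.355, 0.615]
wrist_force: [-1.1, 0.0, -5.0]
grip_width: 0.244
```

```bash
python3 fm.py 2; python3 arc.py 1.44 1.48 -2.5 1|tail -2; python3 flap.py | tail -1| cut -c 40-
```

```text
F locker mean [-0.49 -0.32 -4.05] sd [0.38 0.07 0.02] M [-0.107  0.708 -0.008] sd [0.035 0.028 0.03 ]
tq [  0.17  -37.8    24.828  -0.757   0.371  -0.   ] [0.004 0.002 0.006 0.001 0.001 0.   ]
t 24.73 TCP [0.4174 0.1433 0.136 ] pinmid [0.528  0.2309 0.1542] pin-ring locker xyz mm [ -86.7    0.4 -123.8] rot needed [ 0.24 -0.43 -0.  ] F [ 0.1  -0.39 -4.03] M [-0.43  0.6   0.02] Flocker [-0.11 -0.39]
theta of pin for off 1.465 resid [0.27 0.04]
th 1.480 world -0.1 -0.0 -1.7
5 z90 344 | 76 129 zmed 175 z90 177 | 84 136 zmed 175 z90 178 | 92 129 zmed 176 z90 178 | 100 135 zmed 177 z90 179 | 108 132 zmed 177 z90 180 | 116 135 zmed 178 z90 180 | 124 134 zmed 179 z90 181 | 132 141 zmed 180 z90 182 | 140 135 zmed 180 z90 182 | 148 141 zmed 181 z90 184 | 156 138 zmed 182 z90 184 | 164 141 zmed 183 z90 185 | 172 139 zmed 183 z90 186 | 180 143 zmed 184 z90 186 | 188 142 zmed 185 z90 187 | 196 142 zmed 186 z90 188 | 204 153 zmed 186 z90 188 | 212 23 zmed 183 z90 185 |
```

Still carried by the hook (M about 0.71). Continuing in small steps.

Call:
jog_arm(fingers=[1, 1, 1, 1, 1, 1, 1, 1], delta_pos=[[0, 0, -0.7], [0, 0, -0.7], [0.1, 0, -0.7], [0, 0, -0.7], [0.1, 0.1, -0.6], [0, 0, 0], [0, 0, 0], [0, 0, 0]], rotation=[[0, 0, 0], [0, 0, 0], [0, 0, 0], [0, 0, 0], [0, 0, 0], [0, 0, 0], [0, 0, 0], [0, 0, 0]])

```text
t: 25.45
eef_pos: [0.4178, 0.1435, 0.1324]
eef_rot: [0.35, -0.612, 0.355, 0.615]
wrist_force: [-0.5, -0.6, -4.8]
grip_width: 0.241
```

```bash
python3 fm.py 2; python3 arc.py 1.44 1.48 -2.5 1|tail -2; python3 flap.py | tail -1| cut -c 40-
```

```text
F locker mean [-0.89  0.04 -5.06] sd [0.29 0.61 0.23] M [-0.09   0.623  0.019] sd [0.032 0.009 0.029]
tq [ 1.3000e-01 -3.7931e+01  2.4584e+01 -7.0900e-01  3.4400e-01  4.0000e-03] [0.004 0.002 0.006 0.001 0.001 0.   ]
t 25.55 TCP [0.4178 0.1435 0.1324] pinmid [0.5284 0.2311 0.1507] pin-ring locker xyz mm [ -86.1    0.3 -127.3] rot needed [ 0.22 -0.4  -0.01] F [-0.74 -1.08 -5.3 ] M [-0.42  0.48  0.05] Flocker [-1.18 -0.56]
theta of pin for off 1.498 resid [0.3  0.08]
th 1.480 world -0.5 -0.3 1.9
5 z90 344 | 76 134 zmed 174 z90 177 | 84 133 zmed 175 z90 177 | 92 131 zmed 175 z90 177 | 100 141 zmed 175 z90 178 | 108 131 zmed 176 z90 178 | 116 140 zmed 176 z90 179 | 124 136 zmed 177 z90 179 | 132 136 zmed 177 z90 179 | 140 138 zmed 178 z90 180 | 148 137 zmed 178 z90 180 | 156 141 zmed 178 z90 181 | 164 137 zmed 179 z90 181 | 172 138 zmed 179 z90 182 | 180 145 zmed 180 z90 182 | 188 141 zmed 180 z90 183 | 196 144 zmed 181 z90 183 | 204 144 zmed 182 z90 184 | 212 34 zmed 179 z90 182 |
```

Call:
jog_arm(fingers=[1, 1, 1, 1, 1, 1, 1, 1], delta_pos=[[0, 0, -0.6], [0.1, 0, -0.6], [0, 0, -0.6], [0.1, 0.1, -0.6], [0, 0, -0.4], [0, 0, 0], [0, 0, 0], [0, 0, 0]], rotation=[[0, 0, 0], [0, 0, 0], [0, 0, 0], [0, 0, 0], [0, 0, 0], [0, 0, 0], [0, 0, 0], [0, 0, 0]])

```text
t: 26.27
eef_pos: [0.4182, 0.1437, 0.1293]
eef_rot: [0.35, -0.612, 0.355, 0.615]
wrist_force: [-0.6, -2.2, -5.3]
grip_width: 0.24
```

```bash
python3 fm.py 2; python3 arc.py 1.44 1.48 -2.5 1|tail -2; python3 flap.py | tail -1| cut -c 40-
```

```text
F locker mean [-0.61 -0.03 -5.78] sd [0.18 0.33 0.25] M [-0.084  0.677  0.007] sd [0.012 0.031 0.006]
tq [ 1.0200e-01 -3.8039e+01  2.4393e+01 -6.7800e-01  3.2400e-01  7.0000e-03] [0.002 0.002 0.004 0.001 0.    0.   ]
t 26.37 TCP [0.4182 0.1437 0.1294] pinmid [0.5288 0.2314 0.1477] pin-ring locker xyz mm [ -85.7    0.4 -130.3] rot needed [ 0.21 -0.39 -0.01] F [-0.53  0.04 -5.53] M [-0.44  0.56  0.01] Flocker [-0.43  0.3 ]
theta of pin for off 1.524 resid [0.25 0.05]
th 1.480 world -0.9 -0.5 4.9
4 z90 344 | 76 132 zmed 173 z90 176 | 84 136 zmed 173 z90 176 | 92 136 zmed 174 z90 176 | 100 138 zmed 174 z90 176 | 108 133 zmed 174 z90 176 | 116 140 zmed 174 z90 177 | 124 138 zmed 175 z90 177 | 132 139 zmed 175 z90 177 | 140 139 zmed 175 z90 177 | 148 133 zmed 176 z90 178 | 156 141 zmed 176 z90 178 | 164 143 zmed 176 z90 178 | 172 136 zmed 176 z90 179 | 180 144 zmed 176 z90 178 | 188 141 zmed 177 z90 179 | 196 143 zmed 177 z90 179 | 204 142 zmed 177 z90 180 | 212 34 zmed 175 z90 179 |
```

Call:
jog_arm(fingers=[1, 1, 1, 1, 1, 1, 1, 1], delta_pos=[[0, 0, -0.6], [0.1, 0, -0.6], [0, 0, -0.6], [0.1, 0.1, -0.6], [0, 0, -0.4], [0, 0, 0], [0, 0, 0], [0, 0, 0]], rotation=[[0, 0, 0], [0, 0, 0], [0, 0, 0], [0, 0, 0], [0, 0, 0], [0, 0, 0], [0, 0, 0], [0, 0, 0]])

```text
t: 27.08
eef_pos: [0.4187, 0.144, 0.1263]
eef_rot: [0.35, -0.612, 0.354, 0.614]
wrist_force: [-0.9, -0.2, -5.5]
grip_width: 0.241
```

```bash
python3 fm.py 2; python3 arc.py 1.44 1.48 -2.5 1|tail -2; python3 flap.py | tail -1| cut -c 40-
```

```text
F locker mean [-0.68  0.51 -5.03] sd [0.41 0.4  0.25] M [-0.049  0.61   0.027] sd [0.    0.028 0.   ]
tq [ 5.8000e-02 -3.8138e+01  2.4154e+01 -6.2100e-01  2.9200e-01  1.1000e-02] [0.003 0.002 0.004 0.001 0.    0.   ]
t 27.18 TCP [0.4187 0.144  0.1264] pinmid [0.5293 0.2316 0.1448] pin-ring locker xyz mm [ -85.1    0.3 -133.2] rot needed [ 0.18 -0.35 -0.02] F [-0.69  0.65 -4.78] M [-0.36  0.53  0.03] Flocker [-0.27  0.91]
theta of pin for off 1.549 resid [0.28 0.03]
th 1.480 world -1.4 -0.8 7.7
4 z90 344 | 76 137 zmed 173 z90 175 | 84 131 zmed 173 z90 175 | 92 135 zmed 173 z90 175 | 100 136 zmed 173 z90 175 | 108 136 zmed 173 z90 175 | 116 136 zmed 173 z90 175 | 124 136 zmed 173 z90 176 | 132 137 zmed 173 z90 176 | 140 142 zmed 173 z90 175 | 148 137 zmed 173 z90 175 | 156 138 zmed 173 z90 176 | 164 140 zmed 173 z90 175 | 172 140 zmed 173 z90 176 | 180 140 zmed 173 z90 176 | 188 141 zmed 174 z90 176 | 196 143 zmed 173 z90 176 | 204 144 zmed 173 z90 176 | 212 33 zmed 172 z90 174 |
```

Call:
jog_arm(fingers=[1, 1, 1, 1, 1, 1, 1, 1], delta_pos=[[0, 0, -0.5], [0.1, 0, -0.5], [0, 0, -0.5], [0.1, 0.1, -0.5], [0, 0, -0.4], [0, 0, 0], [0, 0, 0], [0, 0, 0]], rotation=[[0, 0, 0], [0, 0, 0], [0, 0, 0], [0, 0, 0], [0, 0, 0], [0, 0, 0], [0, 0, 0], [0, 0, 0]])

```text
t: 27.9
eef_pos: [0.4202, 0.1446, 0.1247]
eef_rot: [0.351, -0.612, 0.353, 0.614]
wrist_force: [-1.4, -0.2, -3.6]
grip_width: 0.247
```

```bash
python3 fm.py 3; python3 arc.py 1.44 1.48 -2.5 1|tail -2; python3 flap.py | tail -1| cut -c 40-
```

```text
F locker mean [-1.12 -0.11 -3.03] sd [0.12 0.53 0.65] M [0.005 0.464 0.022] sd [0.01  0.024 0.045]
tq [ 3.1000e-02 -3.7381e+01  2.3615e+01 -5.8600e-01  1.9600e-01  3.0000e-02] [0.002 0.005 0.002 0.001 0.001 0.   ]
t 28.05 TCP [0.4203 0.1447 0.1247] pinmid [0.5307 0.2323 0.1436] pin-ring locker xyz mm [-8.350e+01  1.000e-01 -1.344e+02] rot needed [ 0.1  -0.18 -0.03] F [-0.65 -1.36 -2.71] M [-0.2   0.38  0.02] Flocker [-1.25 -0.85]
theta of pin for off 1.563 resid [1.56 0.32]
th 1.480 world -2.7 -1.6 8.9
4 z90 344 | 76 134 zmed 173 z90 175 | 84 131 zmed 173 z90 175 | 92 138 zmed 173 z90 175 | 100 134 zmed 172 z90 174 | 108 135 zmed 173 z90 174 | 116 141 zmed 172 z90 175 | 124 136 zmed 173 z90 175 | 132 138 zmed 173 z90 175 | 140 138 zmed 173 z90 175 | 148 142 zmed 173 z90 175 | 156 133 zmed 173 z90 175 | 164 138 zmed 172 z90 174 | 172 140 zmed 172 z90 175 | 180 139 zmed 173 z90 175 | 188 145 zmed 173 z90 175 | 196 141 zmed 173 z90 175 | 204 141 zmed 173 z90 175 | 212 33 zmed 171 z90 173 |
```

Call:
jog_arm(fingers=[1, 1, 1, 1, 1, 1, 1, 1], delta_pos=[[-0.5, -0.3, 0], [-0.5, -0.3, -0.4], [0, 0, -0.4], [0, 0, -0.4], [0, 0, 0], [0, 0, 0], [0, 0, 0], [0, 0, 0]], rotation=[[0, 0, 0], [0, 0, 0], [0, 0, 0], [0, 0, 0], [0, 0, 0], [0, 0, 0], [0, 0, 0], [0, 0, 0]])

```text
t: 28.77
eef_pos: [0.4205, 0.1445, 0.124]
eef_rot: [0.352, -0.613, 0.352, 0.613]
wrist_force: [0.1, 0.4, -2.9]
grip_width: 0.246
```

```bash
python3 fm.py 3; python3 arc.py 1.44 1.48 -2.5 1|tail -2; python3 flap.py | tail -1| cut -c 40-
```

```text
F locker mean [-0.21  0.3  -2.78] sd [0.55 0.27 0.15] M [-0.032  0.283  0.062] sd [0.007 0.016 0.011]
tq [-5.8000e-02 -3.6907e+01  2.3083e+01 -3.9200e-01  8.9000e-02  3.6000e-02] [0.001 0.002 0.001 0.    0.    0.   ]
t 28.92 TCP [0.4205 0.1446 0.124 ] pinmid [0.5309 0.2322 0.1433] pin-ring locker xyz mm [ -83.5   -0.  -134.7] rot needed [ 0.02 -0.03 -0.04] F [ 0.19  0.75 -2.61] M [-0.17  0.24  0.06] Flocker [0.54 0.55]
theta of pin for off 1.566 resid [1.58 0.35]
th 1.480 world -2.8 -1.6 9.2
4 z90 344 | 76 132 zmed 173 z90 175 | 84 141 zmed 173 z90 174 | 92 131 zmed 173 z90 175 | 100 140 zmed 173 z90 175 | 108 135 zmed 173 z90 175 | 116 133 zmed 172 z90 175 | 124 137 zmed 172 z90 175 | 132 138 zmed 172 z90 175 | 140 139 zmed 172 z90 175 | 148 140 zmed 172 z90 175 | 156 136 zmed 172 z90 175 | 164 142 zmed 173 z90 175 | 172 140 zmed 173 z90 175 | 180 139 zmed 172 z90 175 | 188 142 zmed 173 z90 175 | 196 141 zmed 172 z90 175 | 204 144 zmed 172 z90 174 | 212 34 zmed 171 z90 173 |
```

Call:
jog_arm(fingers=[1, 1, 1, 1, 1, 1, 1, 1], delta_pos=[[-0.3, -0.2, -0.5], [0, 0, -0.5], [0, 0, -0.4], [0, 0, 0], [0, 0, 0], [0, 0, 0], [0, 0, 0], [0, 0, 0]], rotation=[[0, 0, 0], [0, 0, 0], [0, 0, 0], [0, 0, 0], [0, 0, 0], [0, 0, 0], [0, 0, 0], [0, 0, 0]])

```text
t: 29.63
eef_pos: [0.4213, 0.1446, 0.123]
eef_rot: [-0.353, 0.614, -0.352, -0.613]
wrist_force: [-0.5, 0.6, -2.5]
grip_width: 0.243
```

```bash
python3 fm.py 3; python3 flap.py | tail -1| cut -c 40-120
```

```text
F locker mean [-0.16  0.06 -2.49] sd [0.08 0.23 0.26] M [-0.005  0.139 -0.007] sd [0.03  0.029 0.032]
tq [-3.6000e-02 -3.6542e+01  2.2617e+01 -2.3600e-01  4.1000e-02  2.2000e-02] [0.002 0.001 0.    0.    0.    0.   ]
t 29.78 TCP [0.4214 0.1446 0.123 ] pinmid [0.5317 0.2322 0.1427] pin-ring locker xyz mm [ -82.7   -0.4 -135.3] rot needed [-0.03  0.1  -0.03] F [-0.28  0.25 -2.3 ] M [-0.13  0.13  0.04] Flocker [-0.11  0.36]
4 z90 344 | 76 135 zmed 172 z90 175 | 84 135 zmed 173 z90 175 | 92 136 zmed 172 z
```

Call:
jog_arm(fingers=[1, 1, 1, 1, 1, 1, 1, 1], delta_pos=[[-0.5, -0.3, -0.5], [-0.5, -0.3, -0.5], [0, 0, -0.5], [0, 0, -0.5], [0, 0, -0.3], [0, 0, 0], [0, 0, 0], [0, 0, 0]], rotation=[[0, 0, 0], [0, 0, 0], [0, 0, 0], [0, 0, 0], [0, 0, 0], [0, 0, 0], [0, 0, 0], [0, 0, 0]])

```text
t: 30.5
eef_pos: [0.4211, 0.1442, 0.1208]
eef_rot: [-0.353, 0.614, -0.351, -0.612]
wrist_force: [-0.2, 0.4, -1.6]
grip_width: 0.244
```

```bash
python3 fm.py 3; python3 flap.py | tail -1| cut -c 40-
```

```text
F locker mean [-0.07 -0.37 -1.51] sd [0.13 0.15 0.24] M [0.028 0.052 0.04 ] sd [0.02  0.029 0.032]
tq [-0.0000e+00 -3.6320e+01  2.2163e+01 -7.3000e-02  1.8000e-02  0.0000e+00] [0.002 0.003 0.007 0.002 0.    0.   ]
t 30.65 TCP [0.4211 0.1442 0.1208] pinmid [0.5315 0.2317 0.1407] pin-ring locker xyz mm [ -83.2   -0.7 -137.3] rot needed [-0.06  0.2  -0.02] F [-0.1  -0.28 -1.84] M [-0.03  0.09  0.03] Flocker [-0.23 -0.19]
4 z90 344 | 76 131 zmed 173 z90 175 | 84 133 zmed 172 z90 175 | 92 136 zmed 173 z90 175 | 100 140 zmed 173 z90 175 | 108 129 zmed 172 z90 175 | 116 138 zmed 173 z90 175 | 124 136 zmed 173 z90 175 | 132 141 zmed 172 z90 175 | 140 135 zmed 172 z90 175 | 148 141 zmed 173 z90 175 | 156 135 zmed 172 z90 175 | 164 141 zmed 172 z90 175 | 172 139 zmed 172 z90 175 | 180 146 zmed 173 z90 175 | 188 138 zmed 172 z90 175 | 196 142 zmed 172 z90 175 | 204 140 zmed 172 z90 175 | 212 39 zmed 171 z90 174 |
```

Call:
jog_arm(fingers=[1, 1, 1, 1, 1, 1, 1, 1], delta_pos=[[0.6, -2.1, 0], [1, -1.7, 0], [1, -1.7, 0], [1, -1.7, 0], [1, -1.7, 0], [1, -1.7, 0], [0, 0, 0], [0, 0, 0]], rotation=[[0, 0, 0], [0, 0, 0], [0, 0, 0], [0, 0, 0], [0, 0, 0], [0, 0, 0], [0, 0, 0], [0, 0, 0]])

```text
t: 31.37
eef_pos: [0.4276, 0.1321, 0.1209]
eef_rot: [-0.353, 0.614, -0.351, -0.612]
wrist_force: [-0.2, 0.1, -1.6]
grip_width: 0.244
```

```bash
python3 fm.py 2; python3 flap.py | tail -1| cut -c 200-400
```

```text
F locker mean [ 0.04  0.19 -1.61] sd [0.12 0.12 0.4 ] M [-0.024  0.059  0.009] sd [0.016 0.021 0.002]
tq [-2.6000e-02 -3.6566e+01  2.2182e+01 -6.2000e-02  2.2000e-02 -2.0000e-03] [0.058 0.023 0.043 0.019 0.011 0.001]
t 31.47 TCP [0.4276 0.1322 0.1209] pinmid [0.5379 0.2197 0.1408] pin-ring locker xyz mm [ -83.6  -14.3 -137.2] rot needed [-0.04  0.22  0.  ] F [-0.03  0.35 -1.21] M [-0.05  0.06  0.01] Flocker [0.15 0.31]
 z90 175 | 124 140 zmed 173 z90 175 | 132 140 zmed 172 z90 175 | 140 139 zmed 173 z90 175 | 148 139 zmed 172 z90 174 | 156 137 zmed 173 z90 175 | 164 142 zmed 173 z90 174 | 172 136 zmed 173 z90 175 | 1
```

Call:
jog_arm(fingers=[1, 1, 1, 1, 1, 1, 1, 1], delta_pos=[[1.5, -2.6, 0], [1.5, -2.6, 0], [1.5, -2.6, 0], [2.5, -4.3, 0], [2.5, -4.3, 0], [4, -7, 0], [4, -7, 0], [4, -7, 0]], rotation=[[0, 0, 0], [0, 0, 0], [0, 0, 0], [0, 0, 0], [0, 0, 0], [0, 0, 0], [0, 0, 0], [0, 0, 0]])

```text
t: 32.18
eef_pos: [0.4502, 0.0923, 0.1209]
eef_rot: [-0.352, 0.615, -0.351, -0.613]
wrist_force: [-0.5, 0.7, -1.6]
grip_width: 0.241
```

```bash
python3 st.py; python3 - <<'E'
from h import *
c=cam('scene'); cv2.imwrite('pics/s8.png',c['pixels'])
c=cam('top'); cv2.imwrite('pics/t8.png',c['pixels'])
E
```

```text
t 32.18 TCP [0.4502 0.0923 0.1209] pinmid [0.5604 0.1801 0.1407] pin-ring locker xyz mm [ -84.2  -59.9 -137.3] rot needed [-0.04  0.2  -0.15] F [-0.47  0.71 -1.64] M [0.01 0.03 0.01] Flocker [-0.05  0.85]
```

View pics/s8.png

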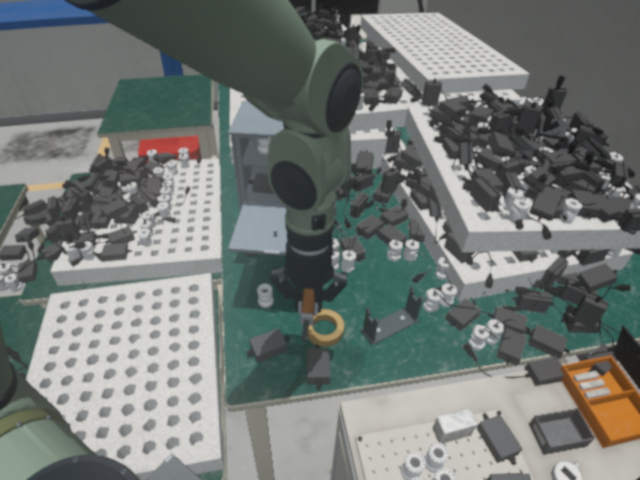

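View pics/t8.png

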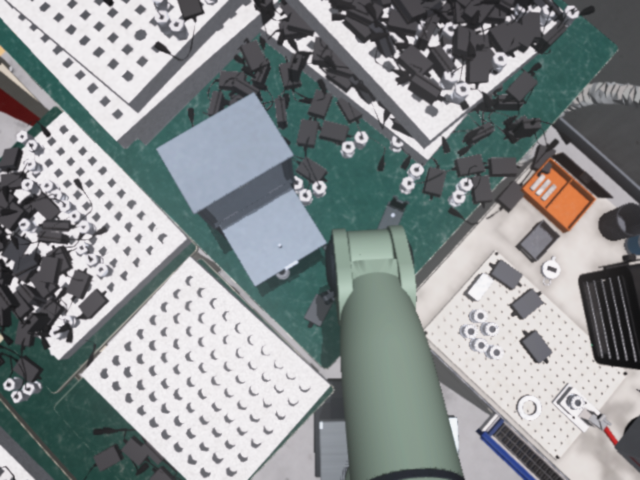

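The flap lies level with the eye below it, and the pin is out. Moving sideways clear of the flap, then back to the rest.

Call:
jog_arm(fingers=[1, 1, 1, 1, 1, 1, 1, 1], delta_pos=[[6, -10, 0], [9, -15, 0], [9, -15, 0], [9, -15, 0], [6, -10, 3], [8, -6, 5], [8, -5, 5], [8, -5, 5]], rotation=[[0, 0, 0], [0, 0, 0], [0, 0, 0], [0, 0, 0], [0, 0, 0], [0, 0, -3], [0, 0, -6], [0, 0, -6]])

```text
t: 32.95
eef_pos: [0.5124, 0.0075, 0.1382]
eef_rot: [0.433, -0.558, 0.431, 0.562]
wrist_force: [0.7, 0.2, -1.4]
grip_width: 0.239
```

Call:
jog_arm(fingers=[1, 1, 1, 1, 1, 1, 1, 1], delta_pos=[[10, 0, 2], [10, 0, 0], [10, 0, 0], [10, 0, 0], [10, 0, 0], [10, 0, 0], [5, 0, 0], [0, 0, 0]], rotation=[[0, 0, -6], [0, 0, -6], [0, 0, -6], [0, 0, -6], [0, 0, -6], [0, 0, -6], [0, 0, -3], [0, 0, 0]])

```text
t: 33.62
eef_pos: [0.5818, 0.0063, 0.1423]
eef_rot: [0.604, -0.37, 0.6, 0.373]
wrist_force: [-0.1, 0.8, -2.7]
grip_width: 0.242
```

```bash
cat > rest.py <<'E'
from h import *
s=r.get_state(); w,x,y,z=s['eef_rot']; T=R.from_quat([x,y,z,w]).as_matrix()
a=np.radians(155.2); yv=np.array([np.cos(a),np.sin(a),0]); Td=np.c_[[0,0,-1],yv,np.cross([0,0,-1],yv)]
print('t',round(s['t'],2),'TCP',s['eef_pos'].round(4),'delta mm',(1000*(np.array([.5954,-.0153,.0446])-s['eef_pos'])).round(1),'rot',R.from_matrix(Td@T.T).as_rotvec(degrees=True).round(2),'F',s['wrist_force'].round(2),s['moment'].round(3),'q6',s['qpos'][5].round(2),'tq',s['joint_torque'].round(3),'w',round(s['grip_width'],3))
E
python3 rest.py
```

```text
t 33.62 TCP [0.5818 0.0063 0.1423] delta mm [ 13.6 -21.6 -97.7] rot [-0.43  0.13  1.82] F [-0.06  0.83 -2.72] [-0.036 -0.003 -0.017] q6 0.34 tq [ 2.7000e-02 -4.9979e+01  2.4981e+01  4.1000e-02  1.4000e-02  3.7800e-01] w 0.242
```

Call:
jog_arm(fingers=[1, 1, 1, 1, 1, 1, 1, 1], delta_pos=[[6.8, -10.8, 0], [6.8, -10.8, 0], [0, 0, 0], [0, 0, -15], [0, 0, -15], [0, 0, -10], [0, 0, 0], [0, 0, 0]], rotation=[[-0.4, 0.1, 1.8], [0, 0, 0], [0, 0, 0], [0, 0, 0], [0, 0, 0], [0, 0, 0], [0, 0, 0], [0, 0, 0]])

```text
t: 34.28
eef_pos: [0.5938, -0.0159, 0.1014]
eef_rot: [0.595, -0.381, 0.595, 0.384]
wrist_force: [-0.4, 0.3, -1.6]
grip_width: 0.244
```

```bash
python3 rest.py
```

```text
t 34.28 TCP [ 0.5938 -0.0159  0.1014] delta mm [  1.6   0.6 -56.8] rot [-0.22 -0.1  -0.22] F [-0.44  0.35 -1.64] [-0.008  0.06  -0.001] q6 0.28 tq [-5.1000e-02 -5.1462e+01  2.3238e+01 -4.3000e-02 -3.0000e-03  0.0000e+00] w 0.244
```

Call:
jog_arm(fingers=[1, 1, 1, 1, 1, 1, 1, 1], delta_pos=[[1.6, 0.6, -6], [0, 0, -6], [0, 0, -6], [0, 0, 0], [0, 0, 0], [0, 0, 0], [0, 0, 0], [0, 0, 0]], rotation=[[-0.2, -0.1, -0.2], [0, 0, 0], [0, 0, 0], [0, 0, 0], [0, 0, 0], [0, 0, 0], [0, 0, 0], [0, 0, 0]])

```text
t: 34.95
eef_pos: [0.5964, -0.0148, 0.0837]
eef_rot: [0.596, -0.382, 0.595, 0.381]
wrist_force: [0.5, 0.0, -1.7]
grip_width: 0.244
```

```bash
python3 rest.py; python3 hook.py pics/w9.png; python3 -c "
from h import *
c=cam('scene');cv2.imwrite('pics/s9.png',cv2.resize(c['pixels'][240:360,340:480],None,fx=5,fy=5,interpolation=cv2.INTER_CUBIC))"
```

```text
t 34.95 TCP [ 0.5964 -0.0148  0.0837] delta mm [ -1.   -0.5 -39.1] rot [-0.01  0.14 -0.05] F [ 0.55  0.01 -1.66] [0.    0.049 0.011] q6 0.28 tq [ 8.0000e-03 -5.2725e+01  2.3249e+01 -7.1000e-02 -9.0000e-03 -0.0000e+00] w 0.244
yaw tool y 155.24784152436936 tilt [-1.    -0.002  0.001] [ 0.5965 -0.0148  0.0838] [ 0.14  0.8  -2.94] [-0.15  0.54 -0.26  0.76  0.    0.28]
```

View pics/w9.png

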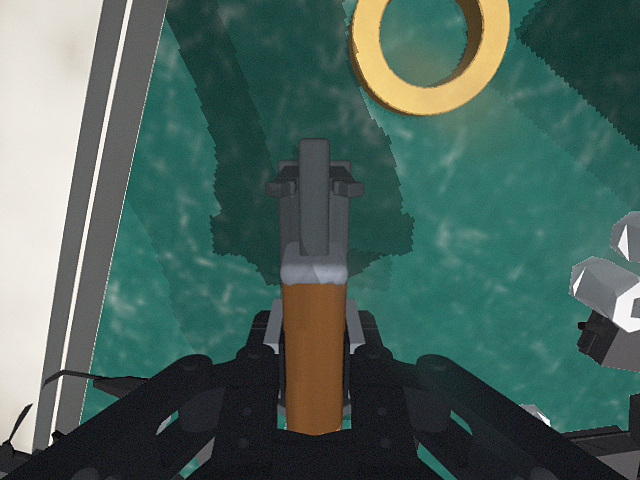

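View pics/s9.png

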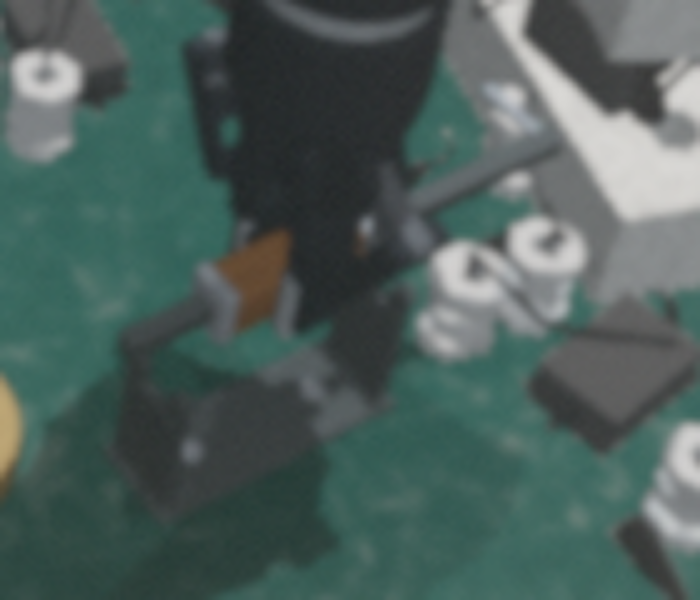

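The hook hasn't slipped in the grip: the bar end is at (313,140), as it was at the grasp. It hangs over the notch. Lowering.

Call:
jog_arm(fingers=[1, 1, 1, 1, 1, 1, 1, 1], delta_pos=[[-1, -0.5, -6], [0, 0, -6], [0, 0, -6], [0, 0, -6], [0, 0, -5], [0, 0, 0], [0, 0, 0], [0, 0, 0]], rotation=[[0, 0, 0], [0, 0, 0], [0, 0, 0], [0, 0, 0], [0, 0, 0], [0, 0, 0], [0, 0, 0], [0, 0, 0]])

```text
t: 35.72
eef_pos: [0.5946, -0.0153, 0.0507]
eef_rot: [0.596, -0.381, 0.595, 0.381]
wrist_force: [0.2, -0.1, -2.4]
grip_width: 0.241
```

```bash
python3 rest.py
```

```text
t 35.72 TCP [ 0.5946 -0.0153  0.0507] delta mm [ 0.8  0.  -6.1] rot [-0.02  0.06 -0.04] F [ 0.18 -0.09 -2.39] [ 0.023  0.02  -0.052] q6 0.28 tq [-1.9000e-02 -5.3285e+01  2.2005e+01 -1.0900e-01 -1.0000e-02 -0.0000e+00] w 0.241
```

Call:
jog_arm(fingers=[1, 1, 1, 1, 1, 1, 1, 1], delta_pos=[[0.5, 0, -1.5], [0, 0, -1.5], [0, 0, -1.5], [0, 0, -0.7], [0, 0, 0], [0, 0, 0], [0, 0, 0], [0, 0, 0]], rotation=[[0, 0, 0], [0, 0, 0], [0, 0, 0], [0, 0, 0], [0, 0, 0], [0, 0, 0], [0, 0, 0], [0, 0, 0]])

```text
t: 36.38
eef_pos: [0.5962, -0.0155, 0.0461]
eef_rot: [0.597, -0.382, 0.595, 0.381]
wrist_force: [-0.7, 0.1, -2.3]
grip_width: 0.245
```

```bash
python3 rest.py
```

```text
t 36.38 TCP [ 0.5962 -0.0155  0.0461] delta mm [-0.8  0.2 -1.5] rot [-0.01  0.19 -0.04] F [-0.71  0.11 -2.34] [0.014 0.042 0.014] q6 0.28 tq [-1.0000e-03 -5.3535e+01  2.1851e+01 -7.3000e-02 -1.0000e-02 -0.0000e+00] w 0.245
```

Call:
jog_arm(fingers=[1, 1, 1, 1, 1, 1, 1, 1], delta_pos=[[-0.5, 0, -0.6], [0, 0, -0.6], [0, 0, -0.5], [0, 0, 0], [0, 0, 0], [0, 0, 0], [0, 0, 0], [0, 0, 0]], rotation=[[0, 0, 0], [0, 0, 0], [0, 0, 0], [0, 0, 0], [0, 0, 0], [0, 0, 0], [0, 0, 0], [0, 0, 0]])

```text
t: 37.05
eef_pos: [0.5959, -0.0155, 0.0447]
eef_rot: [0.597, -0.382, 0.594, 0.38]
wrist_force: [0.1, -0.3, -1.2]
grip_width: 0.245
```

```bash
python3 rest.py
```

```text
t 37.05 TCP [ 0.5959 -0.0155  0.0447] delta mm [-0.5  0.2 -0.1] rot [ 0.    0.23 -0.04] F [ 0.08 -0.28 -1.24] [-0.016  0.064  0.005] q6 0.28 tq [-2.0000e-03 -5.3368e+01  2.1730e+01 -1.1100e-01 -1.3000e-02  0.0000e+00] w 0.245
```

Call:
jog_arm(fingers=[0.3, 0, -0.3, -0.6, -1, -1, -1, -1], delta_pos=[[0, 0, 0], [0, 0, 0], [0, 0, 0], [0, 0, 0], [0, 0, 0], [0, 0, 0], [0, 0, 0], [0, 0, 0]], rotation=[[0, 0, 0], [0, 0, 0], [0, 0, 0], [0, 0, 0], [0, 0, 0], [0, 0, 0], [0, 0, 0], [0, 0, 0]])

```text
t: 37.72
eef_pos: [0.5976, -0.0158, 0.0461]
eef_rot: [0.598, -0.383, 0.593, 0.38]
wrist_force: [0.2, 0.8, -0.0]
grip_width: 0.999
```

```bash
python3 hook.py pics/w10.png
```

```text
yaw tool y 155.2387897962149 tilt [-1.    -0.007  0.002] [ 0.5976 -0.0158  0.0461] [-0.01 -0.15 -0.59] [-0.15  0.58 -0.3   0.68  0.    0.28]
[ 281  277   64  153 8853] ((595.748779296875, -15.615121841430664), (21.06885528564453, 63.153099060058594), 65.21104431152344) [ 0.59340744 -0.01452326  0.078     ] 0.07806340115787959
```

View pics/w10.png

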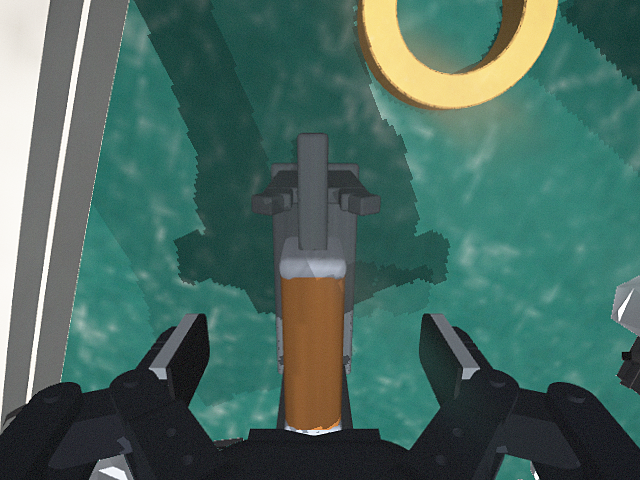

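The handle lies at (0.5957, -0.0156) with its top at z = 0.078, so it is seated. Retreating upwards.

Call:
jog_arm(fingers=[-1, -1, -1, -1, -1, -1, -1, -1], delta_pos=[[0, 0, 10], [0, 0, 20], [0, 0, 25], [0, 0, 25], [0, 0, 25], [0, 0, 25], [0, 0, 20], [0, 0, 10]], rotation=[[0, 0, 0], [0, 0, 0], [0, 0, 0], [0, 0, 0], [0, 0, 0], [0, 0, 0], [0, 0, 0], [0, 0, 0]])

```text
t: 38.43
eef_pos: [0.5926, -0.0151, 0.2141]
eef_rot: [0.596, -0.381, 0.595, 0.381]
wrist_force: [0.1, 0.8, 0.8]
grip_width: 1.0
```

Call:
jog_arm(fingers=[-1, -1, -1, -1, -1, -1, -1, -1], delta_pos=[[-15, -10, 5], [-25, -15, 5], [-25, -15, 5], [-25, -15, 5], [-25, -10, 0], [-10, 0, 0], [0, 0, 0], [0, 0, 0]], rotation=[[0, 0, 0], [0, 0, 0], [0, 0, 0], [0, 0, 0], [0, 0, 0], [0, 0, 0], [0, 0, 0], [0, 0, 0]])

```text
t: 39.1
eef_pos: [0.4666, -0.0816, 0.2461]
eef_rot: [0.6, -0.386, 0.591, 0.378]
wrist_force: [-0.4, -0.1, -0.6]
grip_width: 0.992
```

```bash
python3 hook.py pics/w11.png; python3 flap.py; python3 - <<'E'
from h import *
c=cam('scene'); cv2.imwrite('pics/s11.png',c['pixels']); c=cam('top'); cv2.imwrite('pics/t11.png',c['pixels'])
E
```

```text
yaw tool y 155.38685725167886 tilt [-1.    -0.017  0.004] [ 0.467  -0.0815  0.2461] [-1.02  0.08  0.82] [-0.33  0.16 -0.37  1.02  0.    0.1 ]
[415 275  31  64 993] ((590.3672485351562, -17.263294219970703), (25.98743438720703, 67.1605453491211), 65.76005554199219) [ 0.58281654 -0.01502965  0.078     ] 0.07739181575266728
N 2647 top pts d,z 68.4 344.2
60 64 zmed 175 z90 344 | 68 198 zmed 174 z90 344 | 76 136 zmed 173 z90 175 | 84 131 zmed 173 z90 175 | 92 136 zmed 172 z90 175 | 100 136 zmed 172 z90 174 | 108 133 zmed 172 z90 174 | 116 139 zmed 172 z90 175 | 124 137 zmed 172 z90 175 | 132 139 zmed 173 z90 175 | 140 132 zmed 173 z90 174 | 148 143 zmed 172 z90 175 | 156 138 zmed 173 z90 175 | 164 142 zmed 172 z90 175 | 172 135 zmed 173 z90 175 | 180 144 zmed 173 z90 175 | 188 142 zmed 172 z90 175 | 196 140 zmed 172 z90 175 | 204 145 zmed 172 z90 174 | 212 37 zmed 171 z90 174 |
```

View pics/s11.png

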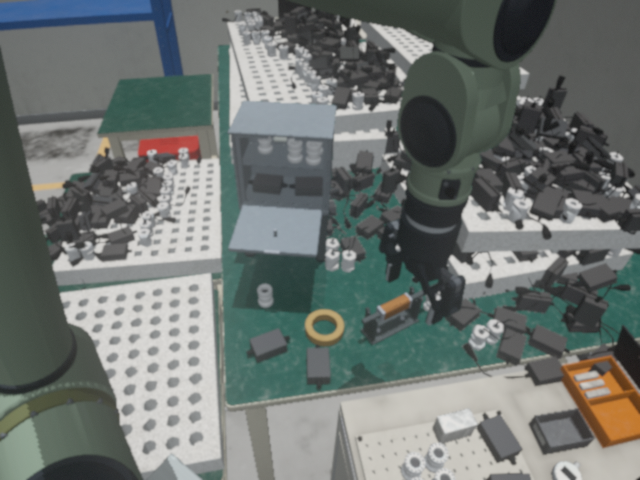

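View pics/w11.png

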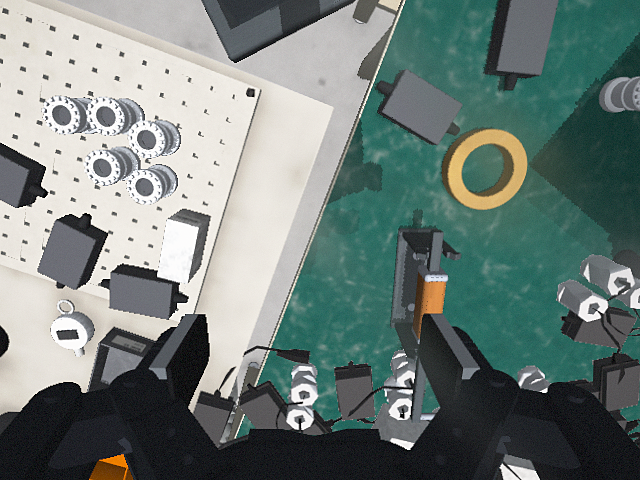

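```bash
python3 - <<'E'
from h import *
c=cam('scene'); f=np.load('scene0.npz')
for im in (f['pixels'],c['pixels']):
    h=cv2.cvtColor(im,cv2.COLOR_BGR2HSV); m=(h[...,0]<28)&(h[...,1]>110)
    for (x0,y0,x1,y1) in ((375,290,415,320),(300,300,350,350)):
        v,u=np.nonzero(m[y0:y1,x0:x1] if x0==375 else ((h[...,1]>60)&(h[...,0]<32)&(h[...,0]>12))[y0:y1,x0:x1]); print(len(u),u.mean()+x0,v.mean()+y0)
d=cv2.absdiff(f['pixels'],c['pixels']).max(2)[270:390,235:345]; print('diff>40 in bystander area',(d>40).sum())
cv2.imwrite('pics/s12.png',cv2.resize(c['pixels'][270:360,340:460],None,fx=6,fy=6,interpolation=cv2.INTER_CUBIC))
E
```

```text
262 395.118320610687 304.1679389312977
865 324.0612716763006 326.8219653179191
292 395.65410958904107 304.8424657534247
872 324.01146788990826 326.80045871559633
diff>40 in bystander area 288
```

View pics/s12.png

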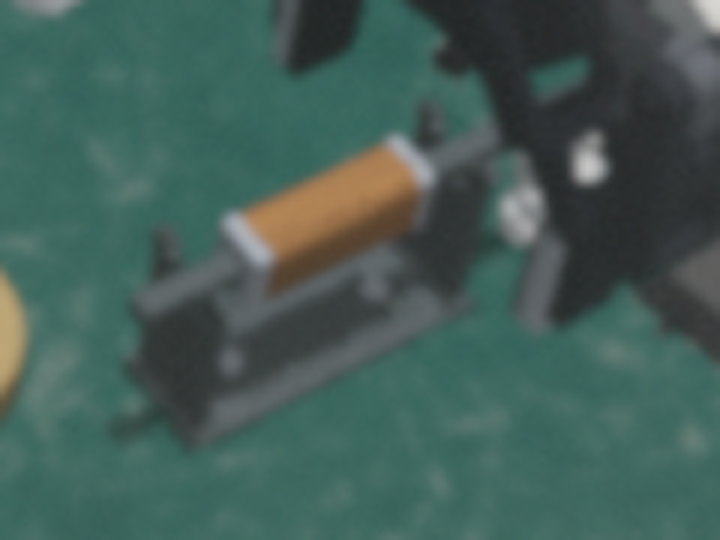

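The hook sits in both notches, with the handle within a pixel of where it started. The flap is level at rest and the bystanders are where they were. Handing in.

```bash
python3 -c "
from plant import r
print(r.get_state()['t']); r.job_done()"
```

```text
39.35
the job is handed in; nothing more can be done
```

I took the hook from its rest, put its pin through the eye and pulled the flap off its catch. I let the flap down on the hook until its load came onto the rest bar. Then I slipped the pin out, laid the hook back in its notches, and handed in at 39.4 s.

- **Feeling for the ring:** I felt the top of the ring's hole, and the ring about 2–4 mm farther out than the cameras had put it.
- **Landing:** the flap came to lie level, at about 1.57 rad. Load on the eye then fell away: the moment at the wrist went from 0.6–0.7 N m while carrying to 0.05 N m with the pin free. The force at the eye while lowering was at most about 4.5 N in single, noisy readings. Between readings I could not see it.
- **Last checks:**
  - The flap was still level, with its upper face at z = 0.172–0.173 m.
  - The hook handle was within 1 px of its starting place in the scene view, its top at z = 0.078 m.
  - The tape roll had moved less than 0.1 px. A picture difference over the tape, the coupling and the nearest adapters was not zero (288 pixels). I took that for the flap's and arm's new shadows without checking the coupling or adapters one by one.
- **Disagreement:** the last wrist view put the handle about 5 mm off, but that was an oblique, partly hidden view. The view taken straight after release, from directly above, agreed with the seat to under 1 mm.

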